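# Stack specimen cases on the slide and crank them to the inspection camera

### The arm

A 7-joint arm with a two-finger parallel gripper is mounted at the origin on the work surface. World frame = base frame: x ahead of the robot, y to its left, z up, the work surface at z = 0. Lengths are in m, angles in rad, forces in N, time in s.
With the tool pointing down it reaches from about 0.425 to 0.875 m from the base axis. Payload 4.7 kg.
Tool frame: the origin (TCP) lies at the very end of the fingers, on their centre line; the grasp point (between the pads) lies 19 mm behind it (grip_point_offset is the distance from the TCP to the grasp point, in m); x points along the fingers, z is the direction in which the jaws open and shut, and the axes are right-handed (so a half turn about x gives the same grasp; the last joint's range is limited). The gripper opens to 87 mm and grips with 3 to 60 N. Pads are 19 mm wide; open, the fingers measure 117 mm over their backs; the gripper's body (75 mm by 190 mm) begins 51 mm behind the grasp point.
Start: joints at [-1.248, 0.321, -0.07, 1.45, 0.023, 1.371, -0.057], TCP at [0.198, 0.619, 0.223] pointing down, gripper open.
Joint ranges: [-2.86, 2.86], [-0.3, 2.09], [-1.38, 1.24], [0.06, 2.45], [-1.56, 4.7], [0.09, 2.05], [-2.69, 2.69]. Speed limits (rad/s): [2.57, 2.57, 3.14, 3.14, 3.14, 3.14, 3.14].

### API

Orientations are given as a rotation vector (axis times angle).
In Python, from bench import get_state, get_image, calibration, close_job, grip_point_offset gives the robot as it stands.
- The arm moves only by the tool play_rows, never from a script. Its argument "targets" is a list of rows, each an object with "claw": the closure, from 0 (fully open) to 1 (shut); "linear": the shift along the tool's x, y, z as a fraction of full scale, a list of three; "rotation": the turn, a rotation vector about the tool's x, y, z as a fraction of full scale, a list of three. In form: [{"claw": claw, "linear": [x, y, z], "rotation": [wx, wy, wz]}, ...]. A call has 1 to 10 rows; each row shifts and turns the pose as measured when the row begins, along the tool's axes as they then stand; what a row does not reach is not made up. Full scale, the value 1, is 2.5 cm for a shift and 90 degrees for a turn. A row lasts 1/12 s, in which the tool goes at most 41.7 mm and 7.16 degrees, less where a joint would pass 70% of its speed; a pose out of reach is approached as far as the arm can. A call with a number of a shift or a turn outside -1 to 1 is refused whole. A call with a gripper value outside its range is refused whole. The fingers move at their own pace and stop on an object; "newtons" is the grip in N (left out, the last holds). Time passes only in rows, so rows that do not move let the fingers close. It gives the time, the measured TCP pose, the force and the opening at its end, in the units of the state.
- get_state(): the state, without advancing time (a new reading comes with each control period).
- get_image(name): name is "scene" or "top"; returns the picture (480x640x3 uint8, blue, green, red); there is no depth.
- calibration(name): a dict with "fx", "fy", "cx", "cy" (pixels), "rvec" (rotation vector, rad) and "tvec" (3), from world to camera coordinates, as OpenCV has them. Camera axes: x right, y down, z forward; pixel columns grow to the right and rows downward; lengths in m; the calibration is good to about 2 mm. A picture is of the moment at which its call begins. calibration takes no time and is no camera call.
- close_job(): hands the job in, once; it reports no verdict.
The state is a dict: "time": time; "joint_positions": joint angles; "qd": joint speeds; "joint_torque": joint torques, N m; "position": TCP position; "tool_rot": TCP orientation; "ft_force": force on the tool from outside, world axes, zero at the start; "torque": the same for the moment, N m; "grip_width": opening from 0.0 (shut) to 1.0 (fully open).
Only numpy, scipy, OpenCV 4.12 (cv2) and the standard library are available. Lean on these libraries where they do the work, as an engineer would, in place of code of your own. Each camera call takes 0.05 s, during which the arm holds its last target. There are 200 camera calls.

### The job

Set the large specimen case squarely and centred on the slide's deck and the small case squarely and centred on top of it, long sides along the deck's long side, setting each down without dropping it. Then crank the four-armed handwheel to carry the stack along until the deck's centre is straight in front of the camera lens, and only then push the shutter button all the way down and let it come back up. Move the deck only by its handwheel, never by pushing it, and leave the dishes, beaker, bottle and jar standing where they are.

Things in the scene. Friction and masses are not known exactly. Their poses are not given: they have to be found in the camera images.
- case_large: larger closed white plastic case, 64 x 120 x 42 mm (own x, y, z), 0.35 kg; origin at the centre of its underside, z up; lies flat on the table
- case_small: smaller closed white plastic case, 54 x 92 x 34 mm (own x, y, z), 0.2 kg; origin at the centre of its underside, z up; lies flat on the table
- deck: flat aluminium deck of the slide, 74 x 130 mm (x, y), its top 60 mm above the table; origin at the centre of its top face; it slides along its own y axis on rails. The rail ends are 24 mm lower than the deck's top. Start: near the -y end of the rails, clear of the camera
- wheel_axis (a point): on the handwheel's vertical axis, level with the knob tops (120 mm up); x, y axes of the slide, the deck on the -y side. The wheel's +y half runs under a fixed white guard (roof 126 to 138 mm up, from 37 mm to 115 mm past the axis in +y, 190 mm wide in x, back closed): knobs pass under it, fingers cannot, so crank on the open -y side, knob after knob
- knob0 (a point): top centre of one of four upright black knobs 90 degrees apart on a 65 mm radius round the axis: 22 mm diameter, tops 120 mm up, free sides from 80 mm up; under them flat arms 14 mm wide, 70 to 80 mm up, and a hub of 22 mm radius up to 88 mm. Turns with the wheel
- wheel (a joint): angle of the handwheel in rad, growing counter-clockwise seen from above; one rad counter-clockwise moves the deck 28 mm along its +y, towards the camera; it needs about 0.5 N m and stays where it is left; range -1.4 to 5.8
- lens (a point): centre of the front glass of the fixed side-looking camera behind the slide, 100 mm above the table, a level black barrel 56 mm in diameter that points to its own -x, square to the rails; its y axis runs along the rails. The stack is straight in front when the deck's y in this frame is 0
- shutter (a joint): travel of the shutter button in m: 0 up, 0.006 fully down; a spring of about 5 N brings it back
- shutter_top (a point): centre of the top of the round black shutter button, 40 mm diameter, on a small white base fixed on the table near the robot
- petri_stack: two white stacked dishes, 84 mm diameter, 30 mm high; origin under its centre; bystander
- beaker: glass beaker, 76 mm diameter, 100 mm high; origin under its centre; bystander
- reagent_bottle: amber bottle, 68 mm diameter, 150 mm high; origin under its centre; bystander
- jar: white jar, 68 mm diameter, 75 mm high; origin under its centre; bystander
Mind the look-alikes: they are no part of the job. What is shaped like the case_large but green, orange or pink is not meant.

How it is judged:
By the outcome, as a careful person would: the job done as asked, in the order asked, and still so for the second after the job is handed in, with the robot touching nothing.
It also fails if it takes over 69 s, if anything falls off the work surface, if the arm or the gripper's body presses on something with over 40 N, if the wrist force passes 120 N, or if a joint passes its speed limit or range.

## Working session

There is one attempt and no reset: what is moved stays moved. The work goes in short steps, Python scripts to look and compute and a tool call to move; the robot and the scene stay as the last step left them, time stands still between calls to the robot, and variables do not carry over. Pictures are saved under pics/ and viewed, about 8 in all and at most 12, crops included, and the job is handed in when it is done.

Besides the shell and the picture viewer there is one more tool, called as name(argument=value, ...), one argument or row to a line, values as JSON. play_rows: Moves the arm, as the interface text tells. Shift numbers are shares of 2.5 cm and turn numbers shares of 90 degrees, none past 1 either way. Its arguments: {"type":"object","properties":{"targets":{"type":"array"},"newtons":{"type":"number"}},"required":["targets"]}

```bash
mkdir -p pics; cat > h.py <<'E'
import numpy as np,cv2
from bench import *
from scipy.spatial.transform import Rotation as R
def cal(n):
    c=calibration(n);K=np.array([[c['fx'],0,c['cx']],[0,c['fy'],c['cy']],[0,0,1.]])
    return K,R.from_rotvec(np.ravel(c['rvec'])).as_matrix(),np.ravel(c['tvec'])
def px2w(n,uv,z):
    K,Rm,t=cal(n);uv=np.atleast_2d(uv).astype(float)
    d=(Rm.T@np.linalg.inv(K)@np.c_[uv,np.ones(len(uv))].T).T
    o=-Rm.T@t
    return o+d*((z-o[2])/d[:,2])[:,None]
def w2px(n,P):
    K,Rm,t=cal(n);p=(K@(Rm@np.atleast_2d(P).T+t[:,None])).T
    return p[:,:2]/p[:,2:]
E
python3 - <<'E'
from h import *
for n in ("top","scene"):
    cv2.imwrite(f"pics/{n}0.png",get_image(n)); K,Rm,t=cal(n); print(n,K[0,0],-Rm.T@t)
s=get_state();print(s, grip_point_offset)
print(R.from_rotvec(s['tool_rot']).as_matrix().round(3))
E
```

```text
top 509.3327125569534 [ 0.27648767 -0.01538172  1.19539269]
scene 564.4671604336324 [ 1.25821114 -0.22950919  1.27271957]
{'time': 0.1, 'joint_positions': array([-1.24788084,  0.32176375, -0.07009266,  1.45155872,  0.02263908,
        1.37080115, -0.05691631]), 'qd': array([-4.11794883e-05, -9.64303106e-04,  5.70949250e-04, -2.88830393e-03,
       -3.41257174e-04, -7.00923907e-04, -1.05246628e-04]), 'joint_torque': array([-6.02929667e-04, -4.92570233e+01, -4.05895757e-01, -3.13398099e+01,
       -6.42083609e-02,  3.94163327e-02,  6.63381320e-05]), 'position': array([0.1974581 , 0.61875807, 0.22155843]), 'tool_rot': array([-0.97991419,  1.34096589,  0.9780382 ]), 'ft_force': array([-0.0922891 ,  0.67446803,  0.26278361]), 'torque': array([ 0.04936113,  0.00936214, -0.003235  ]), 'grip_width': 0.9975911784897008} 0.0187
[[-0.    -0.953  0.304]
 [-0.002  0.304  0.953]
 [-1.    -0.    -0.002]]
```

View pics/top0.png

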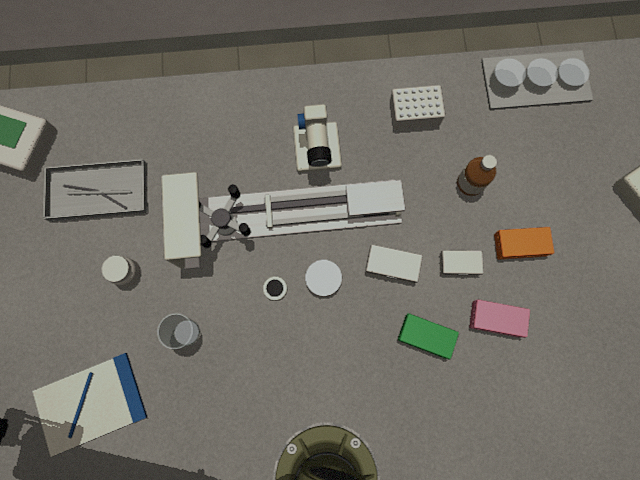

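View pics/scene0.png

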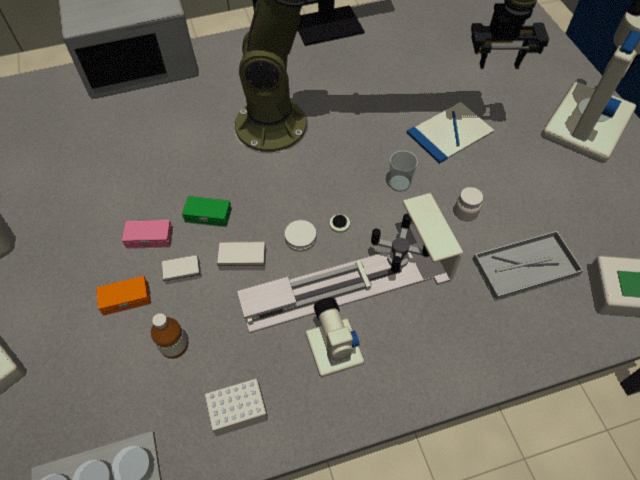

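Top view: candidates are white boxes at (394,264) (the large case) and (462,263) (the small case); the green (429,336), pink (501,318) and orange (525,242) boxes are look-alikes. The deck is at (375,198), wheel hub (222,217), lens (319,156), shutter (275,288). I'll confirm in one enlarged crop.

```bash
python3 - <<'E'
from h import *
im=cv2.imread("pics/top0.png")
c=im[90:300,190:500]; cv2.imwrite("pics/crop0.png",cv2.resize(c,None,fx=2.5,fy=2.5,interpolation=cv2.INTER_CUBIC))
def blob(n,im,seed,z,thr,name):
    g=cv2.cvtColor(im,cv2.COLOR_BGR2GRAY)
    m=(g>thr).astype(np.uint8)
    k,l=cv2.connectedComponents(m,connectivity=4); m=(l==l[seed[1],seed[0]])
    ys,xs=np.nonzero(m); W=px2w(n,np.c_[xs,ys],z)[:,:2]
    r=cv2.minAreaRect((W*1000).astype(np.float32)); print(n,name,len(xs),r,W.mean(0))
sc=cv2.imread("pics/scene0.png")
for thr in (130,150,170):
    print(thr)
    blob("top",im,(394,264),.042,thr,"large");blob("top",im,(462,263),.034,thr,"small");blob("top",im,(375,200),.06,thr,"deck");
    blob("scene",sc,(242,250),.042,thr,"large");blob("scene",sc,(181,267),.034,thr,"small");blob("scene",sc,(268,300),.06,thr,"deck")
E
```

```text
130
top large 1409 ((452.6289978027344, -197.53785705566406), (119.35079193115234, 63.97452163696289), 72.74015045166016) [ 0.45195026 -0.19754035]
top small 893 ((442.3392639160156, -355.8736572265625), (91.61746215820312, 53.80744171142578), 84.32669067382812) [ 0.44222295 -0.35597697]
top deck 5404 ((591.7929077148438, -29.200210571289062), (105.47915649414062, 408.25970458984375), 0.5549007058143616) [ 0.59302098 -0.0428151 ]
scene large 976 ((456.7457580566406, -196.99240112304688), (119.83668518066406, 64.0069580078125), 72.36149597167969) [ 0.45854755 -0.19670201]
scene small 655 ((447.4266357421875, -356.267578125), (91.97123718261719, 55.11917495727539), 84.48480224609375) [ 0.44773768 -0.35578537]
scene deck 3987 ((631.2965087890625, -10.09393310546875), (447.110595703125, 110.64679718017578), 88.17382049560547) [ 0.62418494 -0.02066944]
150
top large 1362 ((451.943115234375, -197.3728485107422), (117.76577758789062, 61.55358123779297), 72.94894409179688) [ 0.45178168 -0.19736427]
top small 857 ((441.8752746582031, -356.2520751953125), (89.94294738769531, 49.06350326538086)
[... 779 characters left out ...]
 ((441.9178771972656, -355.7644958496094), (87.54745483398438, 49.063499450683594), 84.99655151367188) [ 0.44178903 -0.35561455]
top deck 2288 ((605.4981079101562, -37.320770263671875), (73.14373779296875, 386.9029846191406), 0.500303328037262) [ 0.61357779 -0.10786531]
scene large 871 ((458.5813293457031, -197.13900756835938), (115.85221862792969, 58.91002655029297), 74.27606201171875) [ 0.45871036 -0.19704326]
scene small 576 ((448.25518798828125, -355.7959289550781), (87.56236267089844, 50.23185348510742), 84.68798065185547) [ 0.44834803 -0.35611677]
scene deck 2352 ((616.70166015625, -41.59153747558594), (380.3429260253906, 77.43121337890625), 88.53269958496094) [ 0.61058512 -0.07906689]
```

View pics/crop0.png

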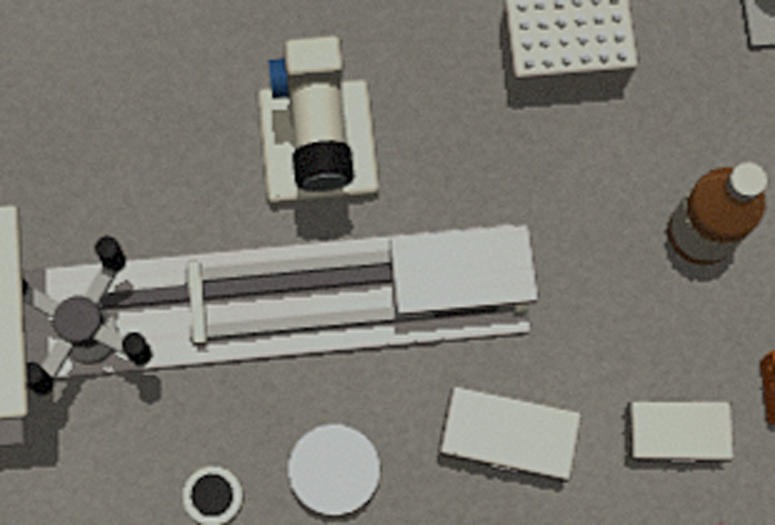

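The crop confirms it: the plain white boxes are the large case (crop 510,433) and small case (682,431). The deck's top-face corners are near crop (390,238), (528,226), (536,301) and (396,314). The knobs are at (110,252), (137,348) and (40,377), the hub at (77,318), and the lens barrel front at (323,182). Next I'll fit known-size rectangles in both cameras.

```bash
cat >> h.py <<'E'
from scipy.optimize import minimize
def grad(im):
    g=cv2.GaussianBlur(cv2.cvtColor(im,cv2.COLOR_BGR2GRAY).astype(np.float32),(0,0),1.0)
    return np.hypot(cv2.Sobel(g,cv2.CV_32F,1,0),cv2.Sobel(g,cv2.CV_32F,0,1))
def rectpts(p,w,l,z):   # long side along own y
    s=np.linspace(-.46,.46,60);h=.5*np.ones(60)
    q=np.r_[np.c_[s*w,h*l],np.c_[s*w,-h*l],np.c_[h*w,s*l],np.c_[-h*w,s*l]]
    c,sn=np.cos(p[2]),np.sin(p[2])
    return np.c_[q@np.array([[c,sn],[-sn,c]])+p[:2],np.full(240,z)]
def fit(n,im,p0,w,l,z,rng=.008):
    G=grad(im)
    def f(p):
        uv=w2px(n,rectpts(p,w,l,z)).astype(np.float32)
        v=cv2.remap(G,uv[:,:1],uv[:,1:],cv2.INTER_LINEAR).ravel()
        return -np.minimum(v.reshape(4,60),200).mean()
    best=None
    for dx in np.linspace(-rng,rng,5):
        for dy in np.linspace(-rng,rng,5):
            r=minimize(f,[p0[0]+dx,p0[1]+dy,p0[2]],method='Nelder-Mead',options=dict(initial_simplex=np.array(p0)+[dx,dy,0]+np.array([[0,0,0],[.003,0,0],[0,.003,0],[0,0,.03]]),xatol=1e-5,fatol=1e-3))
            if best is None or r.fun<best.fun: best=r
    return best.x,best.fun
E
python3 - <<'E'
from h import *
im={n:cv2.imread(f"pics/{n}0.png") for n in("top","scene")}
print("deck corners hand",px2w("top",[(346,185.2),(401.2,180.4),(404.4,210.4),(348.4,215.6)],.06).round(4))
d=px2w("top",[(346,185.2),(401.2,180.4),(404.4,210.4),(348.4,215.6)],.06).mean(0)
for nm,p,w,l,z in(("large",(.455,-.197,np.radians(72.7-90)),.064,.12,.042),("small",(.445,-.356,np.radians(-5.5)),.054,.092,.034),("deck",(d[0],d[1],np.radians(5)),.074,.13,.06)):
    for n in im:
        x,f=fit(n,im[n],p,w,l,z);print(nm,n,(x[:2]*1e3).round(1),np.degrees(x[2]).round(2),round(f,1))
def c(u,v):return (u/2.5+190,v/2.5+90)
print("knobs",px2w("top",[c(110,243),c(133,347),c(37,376)],.12).round(4)) 
print("hub",px2w("top",[c(77,318)],.088).round(4))
print("lens edges",px2w("top",[c(297,165),c(352,165)],.1).round(4),"front",px2w("top",[c(323,190)],.1).round(4))
print("shutter",px2w("top",[c(212,494)],.03).round(4))
for n,(x0,y0,x1,y1) in {"scene":(300,180,460,350)}.items():
    cv2.imwrite("pics/crop1.png",cv2.resize(im[n][y0:y1,x0:x1],None,fx=3.5,fy=3.5,interpolation=cv2.INTER_CUBIC))
E
```

```text
deck corners hand [[ 0.6404 -0.1041  0.06  ]
 [ 0.6407 -0.2336  0.06  ]
 [ 0.568  -0.2323  0.06  ]
 [ 0.567  -0.1025  0.06  ]]Traceback (most recent call last):
  File "<stdin>", line 7, in <module>
  File "h.py", line 33, in fit
    r=minimize(f,[p0[0]+dx,p0[1]+dy,p0[2]],method='Nelder-Mead',options=dict(initial_simplex=np.array(p0)+[dx,dy,0]+np.array([[0,0,0],[.003,0,0],[0,.003,0],[0,0,.03]]),xatol=1e-5,fatol=1e-3))
    res = _minimize_neldermead(fun, x0, args, callback, bounds=bounds,
                               **options)
    fxr = func(xr)
    fx = function(np.copy(x), *(wrapper_args + args))
  File "h.py", line 27, in f
    uv=w2px(n,rectpts(p,w,l,z)).astype(np.float32)
       ~~~~^^^^^^^^^^^^^^^^^^^^
  File "h.py", line 13, in w2px
    K,Rm,t=cal(n);p=(K@(Rm@np.atleast_2d(P).T+t[:,None])).T
           ~~~^^^
  File "h.py", line 5, in cal
    c=calibration(n);K=np.array([[c['fx'],0,c['cx']],[0,c['fy'],c['cy']],[0,0,1.]])
ValueError: time passes only in moves, steps and waits
```

```bash
sed -i 's/^def cal(n):/import functools\n@functools.lru_cache\ndef cal(n):/' h.py
cat > m1.py <<'E'
from h import *
im={n:cv2.imread(f"pics/{n}0.png") for n in("top","scene")}
for nm,p,w,l,z in(("large",(.455,-.197,np.radians(72.7-90)),.064,.12,.042),("small",(.445,-.356,np.radians(-5.5)),.054,.092,.034),("deck",(.604,-.168,0),.074,.13,.06)):
    for n in im:
        x,f=fit(n,im[n],p,w,l,z);print(nm,n,(x[:2]*1e3).round(1),np.degrees(x[2]).round(2),round(f,1))
def c(u,v):return (u/2.5+190,v/2.5+90)
print("knobs",px2w("top",[c(110,243),c(133,347),c(37,376)],.12).round(4)) 
print("hub",px2w("top",[c(77,318)],.088).round(4))
print("lens edges",px2w("top",[c(297,165),c(352,165)],.1).round(4),"front",px2w("top",[c(323,190)],.1).round(4))
print("shutter",px2w("top",[c(212,494)],.03).round(4))
for n,(x0,y0,x1,y1) in {"scene":(300,180,460,350)}.items():
    cv2.imwrite("pics/crop1.png",cv2.resize(im[n][y0:y1,x0:x1],None,fx=3.5,fy=3.5,interpolation=cv2.INTER_CUBIC))
E
python3 m1.py
```

```text
large top [ 451.3 -196.8] -17.07 -175.5
large scene [ 459.6 -196.7] -16.49 -185.4
small top [ 441.9 -354.7] -5.06 -183.6
small scene [ 449.1 -355.2] -5.3 -185.2
deck top [ 606.6 -168.1] 1.27 -170.7
deck scene [ 612.  -166.8] 0.66 -173.1
knobs [[0.6383 0.1474 0.12  ]
 [0.5423 0.1323 0.12  ]
 [0.5239 0.2165 0.12  ]]
hub [[0.5813 0.1854 0.088 ]]
lens edges [[ 0.7043 -0.0234  0.1   ]
 [ 0.6999 -0.0733  0.1   ]] front [[ 0.6783 -0.0449  0.1   ]]
shutter [[0.4198 0.0801 0.03  ]]
```

View pics/crop1.png

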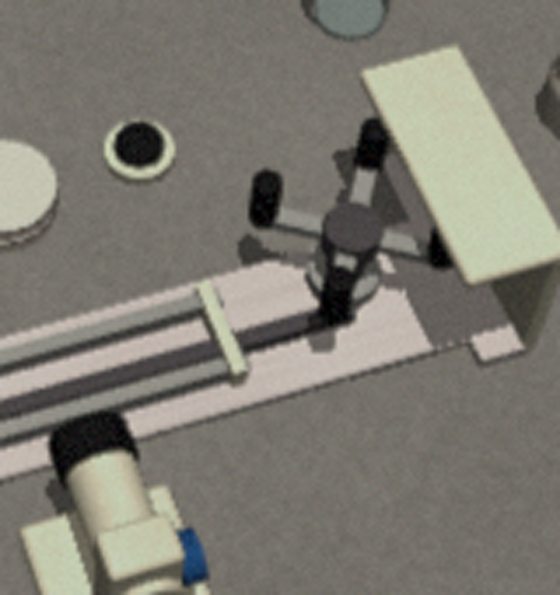

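```bash
python3 - <<'E'
from h import *
c=lambda u,v:(u/2.5+190,v/2.5+90)
e=lambda u,v:(u/3.5+300,v/3.5+180)
def yaw(n,a,b,z):
    P=px2w(n,[a,b],z); d=P[0]-P[1]; d=d if d[1]>0 else -d
    print(n,P[:,:2].round(4).tolist(),np.degrees(np.arctan2(-d[0],d[1])).round(2))
yaw("top",c(160,372),c(528,333),.005)
yaw("top",c(50,269),c(250,252),.01)
yaw("top",c(205,335),c(390,320),.036)
yaw("top",c(205,270),c(390,241),.036)
yaw("scene",e(0,475),e(430,350),.005)
yaw("scene",e(0,350),e(200,290),.036)
yaw("scene",e(0,430),e(230,368),.036)
im=cv2.imread("pics/scene0.png")
# black objects
for n in("top","scene"):
    g=cv2.cvtColor(cv2.imread(f"pics/{n}0.png"),cv2.COLOR_BGR2GRAY)
    k,l,s,ce=cv2.connectedComponentsWithStats((g<45).astype(np.uint8))
    for i in range(1,k):
        if 20<s[i,4]<800 : print(n,s[i],ce[i].round(1))
print(px2w("scene",[e(266,180),e(374,130),e(340,275)],.12).round(4),px2w("scene",[e(352,226)],.088).round(4), px2w("scene",[e(140,145)],.03).round(4))
print("lens scene", px2w("scene",[e(52,445),e(132,430)],.1).round(4))
E
```

```text
top [[0.5439, 0.1237], [0.5512, -0.2313]] 1.18
top [[0.6541, 0.2234], [0.6542, 0.0288]] 0.02
top [[0.5687, 0.076], [0.5679, -0.0982]] -0.26
top [[0.6319, 0.0717], [0.6451, -0.1057]] 4.24
scene [[0.661, -0.0983], [0.6593, 0.2304]] 0.3
scene [[0.581, -0.0736], [0.5772, 0.0796]] 1.45
scene [[0.6424, -0.0917], [0.6446, 0.0783]] -0.73
top [542 101  48   4  50] [565.6 102.6]
top [299 124   7   5  25] [301.7 126.3]
top [307 147  24  19 369] [318.8 155.7]
top [ 45 161  96  55 342] [ 71.4 178.4]
top [ 46 162 102  59 254] [114.4 203.5]
top [465 168  24  19  83] [473.2 180.4]
top [457 178  21  18  53] [464.3 189.8]
top [228 185  12  14 105] [233.7 191.4]
top [229 206  14   8  53] [235.5 209.6]
top [362 212  28   5  74] [375.5 214.1]
top [218 223  11   6  31] [223.6 226.6]
top [239 223  11  13  91] [244.1 229.2]
top [494 232   8  28  81] [497.6 245.4]
top [201 235  11  13  99] [205.2 241.6]
top [528 254  21   3  30] [538.6 255. ]
top [502 256  25   3  36] [514.5 256.7]
top [397 278  19   5  21] [406. 280.]
top [267 280  16  16 154] [273.8 287.6]
top [400 315   7  19  26] [403.  324.4]
top [125 3
[... 396 characters left out ...]
 219. ]
scene [333 215  13  12 120] [339.1 220.9]
scene [401 214  10  15 106] [405.7 221.2]
scene [371 229   9  16 113] [375.2 236.5]
scene [554 234  26  36 123] [566.5 251.9]
scene [387 247  21  28 211] [395.8 262.2]
scene [422 246   7  11  49] [424.5 251.9]
scene [485 278  11  19  37] [490.5 287.6]
scene [314 297  25  23 259] [324.5 305.3]
scene [259 309  24  10  77] [270.5 313.3]
scene [169 328  12  17  34] [176.4 337.5]
scene [171 345  17  13  26] [180.3 352.5]
scene [621 369  19  26 314] [631.6 382.8]
[[0.5524 0.1331 0.12  ]
 [0.5353 0.2217 0.12  ]
 [0.6411 0.1535 0.12  ]] [[0.5885 0.1874 0.088 ]] [[0.4374 0.0807 0.03  ]]
lens scene [[ 0.6952 -0.0692  0.1   ]
 [ 0.7007 -0.0154  0.1   ]]
```

```bash
cat >> h.py <<'E'
def wrap(a): return (a+180)%360-180
def plan(wps,claw=0.,step=.024,rstep=6.,state=None):
    """wps: (x,y,z,jaw angle deg of tool z in world, mod 180). prints rows lin|rotx"""
    s=get_state();p=np.array(s['position']);M=R.from_rotvec(s['tool_rot'])
    out=[]
    for w in wps:
        T=np.array(w[:3]);z=M.as_matrix()[:,2];cur=np.degrees(np.arctan2(z[1],z[0]))
        d=wrap(w[3]-cur); d=d if abs(d)<=90.01 else d-180*np.sign(d)
        tz=np.radians(cur+d);zz=np.array([np.cos(tz),np.sin(tz),0]);xx=np.array([0,0,-1.])
        MT=R.from_matrix(np.c_[xx,np.cross(zz,xx),zz])
        rv=(M.inv()*MT).as_rotvec();D=T-p
        n=max(1,int(np.ceil(max(np.abs(D).max()/step,np.degrees(np.linalg.norm(rv))/rstep,np.linalg.norm(D)/.035))))
        for i in range(n):
            l=M.inv().apply(D/n)/.025;out.append((l,rv/n/(np.pi/2)))
            M=M*R.from_rotvec(rv/n)
        p=T;M=MT
    for i,(l,r) in enumerate(out): print(i+1,l.round(2).tolist(),r.round(3).tolist())
E
python3 -c "
from h import *
plan([(.45,.25,.222,35),(.4555,-.197,.2,-16.8)],step=.0225)"
```

```text
1 [0.0, -0.83, -0.65] [0.024, -0.0, 0.0]
2 [0.0, -0.85, -0.61] [0.024, -0.0, 0.0]
3 [0.0, -0.88, -0.58] [0.024, -0.0, 0.0]
4 [-0.0, -0.9, -0.55] [0.024, -0.0, 0.0]
5 [-0.0, -0.92, -0.51] [0.024, -0.0, 0.0]
6 [-0.0, -0.94, -0.48] [0.024, -0.0, 0.0]
7 [-0.0, -0.96, -0.44] [0.024, -0.0, 0.0]
8 [-0.0, -0.97, -0.4] [0.024, -0.0, 0.0]
9 [-0.0, -0.99, -0.37] [0.024, -0.0, 0.0]
10 [-0.0, -1.0, -0.33] [0.024, -0.0, 0.0]
11 [-0.0, -1.01, -0.29] [0.024, -0.0, 0.0]
12 [-0.0, -1.02, -0.25] [0.024, -0.0, 0.0]
13 [-0.0, -1.03, -0.21] [0.024, -0.0, 0.0]
14 [-0.0, -1.04, -0.17] [0.024, -0.0, 0.0]
15 [-0.0, -1.04, -0.13] [0.024, -0.0, 0.0]
16 [-0.0, -1.05, -0.09] [0.024, -0.0, 0.0]
17 [-0.0, -1.05, -0.05] [0.024, -0.0, 0.0]
18 [0.04, -0.74, -0.5] [0.029, 0.0, 0.0]
19 [0.04, -0.76, -0.47] [0.029, 0.0, 0.0]
20 [0.04, -0.78, -0.44] [0.029, 0.0, 0.0]
21 [0.04, -0.8, -0.4] [0.029, 0.0, 0.0]
22 [0.04, -0.82, -0.36] [0.029, 0.0, 0.0]
23 [0.04, -0.83, -0.33] [0.029, 0.0, 0.0]
24 [0.04, -0.85, -0.29] [0.029, 0.0, 0.0]
25 [0.04, -0.86, -0.25] [0.029, 0.0, 0.0]
26 [0.04, -0.87, -0.21] [0.029, 0.0, 0.0]
27 [0.04, -0.88, -0.17] [0.029, 0.0, 0.0]
28 [0.04, -0.88, -0.13] [0.029, 0.0, 0.0]
29 [0.04, -0.89, -0.09] [0.029, 0.0, 0.0]
30 [0.04, -0.89, -0.05] [0.029, 0.0, 0.0]
31 [0.04, -0.89, -0.01] [0.029, 0.0, 0.0]
32 [0.04, -0.89, 0.03] [0.029, 0.0, 0.0]
33 [0.04, -0.89, 0.07] [0.029, 0.0, 0.0]
34 [0.04, -0.89, 0.11] [0.029, 0.0, 0.0]
35 [0.04, -0.88, 0.15] [0.029, 0.0, 0.0]
36 [0.04, -0.87, 0.19] [0.029, 0.0, 0.0]
37 [0.04, -0.86, 0.23] [0.029, 0.0, 0.0]
```

play_rows(
  targets=[
    {"claw":0,"linear":[0,-0.83,-0.65],"rotation":[0.024,0,0]},
    {"claw":0,"linear":[0,-0.85,-0.61],"rotation":[0.024,0,0]},
    {"claw":0,"linear":[0,-0.88,-0.58],"rotation":[0.024,0,0]},
    {"claw":0,"linear":[0,-0.9,-0.55],"rotation":[0.024,0,0]},
    {"claw":0,"linear":[0,-0.92,-0.51],"rotation":[0.024,0,0]},
    {"claw":0,"linear":[0,-0.94,-0.48],"rotation":[0.024,0,0]},
    {"claw":0,"linear":[0,-0.96,-0.44],"rotation":[0.024,0,0]},
    {"claw":0,"linear":[0,-0.97,-0.4],"rotation":[0.024,0,0]},
    {"claw":0,"linear":[0,-0.99,-0.37],"rotation":[0.024,0,0]},
    {"claw":0,"linear":[0,-1,-0.33],"rotation":[0.024,0,0]},
  ],
)

```text
time: 0.93
position: [0.3433, 0.3949, 0.2144]
tool_rot: [-0.693, 1.471, 0.687]
ft_force: [0.3, 0.1, 0.6]
grip_width: 1.0
```

play_rows(
  targets=[
    {"claw":0,"linear":[0,-1,-0.29],"rotation":[0.024,0,0]},
    {"claw":0,"linear":[0,-1,-0.25],"rotation":[0.024,0,0]},
    {"claw":0,"linear":[0,-1,-0.21],"rotation":[0.024,0,0]},
    {"claw":0,"linear":[0,-1,-0.17],"rotation":[0.024,0,0]},
    {"claw":0,"linear":[0,-1,-0.13],"rotation":[0.024,0,0]},
    {"claw":0,"linear":[0,-1,-0.09],"rotation":[0.024,0,0]},
    {"claw":0,"linear":[0,-1,-0.05],"rotation":[0.024,0,0]},
    {"claw":0,"linear":[0,-0.75,-0.5],"rotation":[0.029,0,0]},
    {"claw":0,"linear":[0,-0.75,-0.47],"rotation":[0.029,0,0]},
    {"claw":0,"linear":[0,-0.78,-0.44],"rotation":[0.029,0,0]},
  ],
)

```text
time: 1.77
position: [0.4464, 0.1649, 0.2117]
tool_rot: [-0.365, 1.558, 0.35]
ft_force: [0.3, -0.1, -0.2]
grip_width: 1.001
```

```bash
python3 -c "
from h import *
plan([(.4555,-.197,.15,-16.8)],step=.0225)"
```

```text
1 [0.16, -0.77, -0.35] [0.028, -0.001, 0.0]
2 [0.16, -0.79, -0.32] [0.028, -0.001, 0.0]
3 [0.15, -0.8, -0.28] [0.028, -0.001, 0.0]
4 [0.15, -0.81, -0.25] [0.028, -0.001, 0.0]
5 [0.15, -0.82, -0.21] [0.028, -0.001, 0.0]
6 [0.15, -0.83, -0.18] [0.028, -0.001, 0.0]
7 [0.15, -0.84, -0.14] [0.028, -0.001, 0.0]
8 [0.15, -0.84, -0.1] [0.028, -0.001, 0.0]
9 [0.15, -0.85, -0.06] [0.028, -0.001, 0.0]
10 [0.15, -0.85, -0.03] [0.028, -0.001, 0.0]
11 [0.15, -0.85, 0.01] [0.028, -0.001, 0.0]
12 [0.15, -0.85, 0.05] [0.028, -0.001, 0.0]
13 [0.15, -0.85, 0.08] [0.028, -0.001, 0.0]
14 [0.15, -0.84, 0.12] [0.028, -0.001, 0.0]
15 [0.15, -0.84, 0.16] [0.028, -0.001, 0.0]
16 [0.15, -0.83, 0.19] [0.028, -0.001, 0.0]
17 [0.15, -0.82, 0.23] [0.028, -0.001, 0.0]
```

play_rows(
  targets=[
    {"claw":0,"linear":[0.1,-0.77,-0.35],"rotation":[0.028,0,0]},
    {"claw":0,"linear":[0.1,-0.79,-0.32],"rotation":[0.028,0,0]},
    {"claw":0,"linear":[0.1,-0.8,-0.28],"rotation":[0.028,0,0]},
    {"claw":0,"linear":[0.1,-0.81,-0.25],"rotation":[0.028,0,0]},
    {"claw":0,"linear":[0.1,-0.82,-0.21],"rotation":[0.028,0,0]},
    {"claw":0,"linear":[0.1,-0.83,-0.18],"rotation":[0.028,0,0]},
    {"claw":0,"linear":[0.1,-0.84,-0.14],"rotation":[0.028,0,0]},
    {"claw":0,"linear":[0.1,-0.84,-0.1],"rotation":[0.028,0,0]},
    {"claw":0,"linear":[0.1,-0.85,-0.06],"rotation":[0.028,0,0]},
    {"claw":0,"linear":[0.1,-0.85,-0.03],"rotation":[0.028,0,0]},
  ],
)

```text
time: 2.6
position: [0.4434, -0.0692, 0.1871]
tool_rot: [0.015, 1.585, -0.031]
ft_force: [0.2, 0.4, 0.7]
grip_width: 1.002
```

play_rows(
  targets=[
    {"claw":0,"linear":[0.1,-0.85,0.01],"rotation":[0.028,0,0]},
    {"claw":0,"linear":[0.1,-0.85,0.05],"rotation":[0.028,0,0]},
    {"claw":0,"linear":[0.1,-0.85,0.08],"rotation":[0.028,0,0]},
    {"claw":0,"linear":[0.1,-0.84,0.12],"rotation":[0.028,0,0]},
    {"claw":0,"linear":[0.1,-0.84,0.16],"rotation":[0.028,0,0]},
    {"claw":0,"linear":[0.1,-0.83,0.19],"rotation":[0.028,0,0]},
    {"claw":0,"linear":[0.1,-0.82,0.23],"rotation":[0.028,0,0]},
    {"claw":0,"linear":[0,0,0],"rotation":[0,0,0]},
  ],
)

```text
time: 3.27
position: [0.4312, -0.2406, 0.1696]
tool_rot: [0.288, 1.561, -0.313]
ft_force: [-0.2, -0.2, -0.4]
grip_width: 1.002
```

```bash
python3 -c "
from h import *
s=get_state();print(s['position'])
plan([(.4555,-.197,.1,-16.8),(.4555,-.197,.007,-16.8)],step=.0225)"
```

```text
[ 0.43122875 -0.24063913  0.16960926]
1 [0.69, 0.51, 0.07] [-0.014, -0.001, 0.003]
2 [0.69, 0.5, 0.08] [-0.014, -0.001, 0.003]
3 [0.69, 0.5, 0.09] [-0.014, -0.001, 0.003]
4 [0.69, 0.49, 0.1] [-0.014, -0.001, 0.003]
5 [0.74, 0.0, 0.0] [0.0, 0.0, 0.0]
6 [0.74, 0.0, 0.0] [0.0, 0.0, 0.0]
7 [0.74, 0.0, 0.0] [0.0, 0.0, 0.0]
8 [0.74, 0.0, 0.0] [0.0, 0.0, 0.0]
9 [0.74, 0.0, 0.0] [0.0, 0.0, 0.0]
```

play_rows(
  targets=[
    {"claw":0,"linear":[0.6,0.51,0.07],"rotation":[-0.014,0,0.003]},
    {"claw":0,"linear":[0.6,0.5,0.08],"rotation":[-0.014,0,0.003]},
    {"claw":0,"linear":[0.6,0.5,0.09],"rotation":[-0.014,0,0.003]},
    {"claw":0,"linear":[0.6,0.49,0.1],"rotation":[-0.014,0,0.003]},
    {"claw":0,"linear":[0,0,0],"rotation":[0,0,0]},
    {"claw":0,"linear":[0,0,0],"rotation":[0,0,0]},
  ],
)

```text
time: 3.77
position: [0.4535, -0.2033, 0.1073]
tool_rot: [0.244, 1.564, -0.24]
ft_force: [-0.7, -0.6, 0.3]
grip_width: 1.002
```

```bash
python3 -c "
from h import *
s=get_state();print(s['position'])
plan([(.4555,-.197,.055,-16.8),(.4555,-.197,.007,-16.8)],step=.0225)"
```

```text
[ 0.45353926 -0.20328764  0.10730935]
1 [0.7, 0.09, 0.0] [-0.003, -0.002, -0.0]
2 [0.7, 0.09, 0.0] [-0.003, -0.002, -0.0]
3 [0.7, 0.09, 0.0] [-0.003, -0.002, -0.0]
4 [0.64, 0.0, 0.0] [0.0, 0.0, 0.0]
5 [0.64, 0.0, -0.0] [0.0, 0.0, 0.0]
6 [0.64, 0.0, -0.0] [0.0, 0.0, 0.0]
```

play_rows(
  targets=[
    {"claw":0,"linear":[0.7,0.09,0],"rotation":[-0.003,-0.002,0]},
    {"claw":0,"linear":[0.7,0.09,0],"rotation":[-0.003,-0.002,0]},
    {"claw":0,"linear":[0.6,0.09,0],"rotation":[-0.003,-0.002,0]},
    {"claw":0,"linear":[0.5,0,0],"rotation":[0,0,0]},
    {"claw":0,"linear":[0.5,0,0],"rotation":[0,0,0]},
    {"claw":0,"linear":[0.3,0,0],"rotation":[0,0,0]},
    {"claw":0,"linear":[0,0,0],"rotation":[0,0,0]},
  ],
)

```text
time: 4.35
position: [0.4577, -0.2032, 0.0289]
tool_rot: [0.236, 1.545, -0.238]
ft_force: [0.5, 0.2, 0.6]
grip_width: 1.0
```

```bash
python3 -c "
from h import *
s=get_state();print(s['position'],s['ft_force'])
plan([(.4555,-.197,.007,-16.8)],step=.0225)"
```

```text
[ 0.45766065 -0.20319861  0.02885115] [0.50731779 0.24329161 0.55266083]
1 [0.87, 0.21, -0.17] [-0.006, 0.008, -0.001]
```

play_rows(
  targets=[
    {"claw":0,"linear":[0.25,0.12,-0.1],"rotation":[-0.003,0.008,0]},
    {"claw":0,"linear":[0.25,0.12,-0.1],"rotation":[-0.002,0.004,0]},
    {"claw":0,"linear":[0.2,0,0],"rotation":[0,0,0]},
    {"claw":0,"linear":[0,0,0],"rotation":[0,0,0]},
  ],
)

```text
time: 4.68
position: [0.4561, -0.1968, 0.0126]
tool_rot: [0.234, 1.562, -0.23]
ft_force: [-0.5, 0.5, 0.0]
grip_width: 0.998
```

```bash
python3 -c "
from h import *
s=get_state();print(s['position'],s['ft_force'])
plan([(.4555,-.197,.007,-16.8)],step=.0225)"
```

```text
[ 0.45613474 -0.19680564  0.01262997] [-0.45999653  0.46875622  0.00346575]
1 [0.23, -0.02, -0.02] [-0.002, -0.002, -0.001]
```

Good. I'll lower the last 5 mm and grip.

play_rows(
  newtons=20,
  targets=[
    {"claw":0,"linear":[0.12,-0.02,0],"rotation":[-0.002,0,0]},
    {"claw":0,"linear":[0.08,0,0],"rotation":[0,0,0]},
    {"claw":1,"linear":[0,0,0],"rotation":[0,0,0]},
    {"claw":1,"linear":[0,0,0],"rotation":[0,0,0]},
    {"claw":1,"linear":[0,0,0],"rotation":[0,0,0]},
    {"claw":1,"linear":[0,0,0],"rotation":[0,0,0]},
    {"claw":1,"linear":[0,0,0],"rotation":[0,0,0]},
    {"claw":1,"linear":[0,0,0],"rotation":[0,0,0]},
  ],
)

```text
time: 5.35
position: [0.4557, -0.1972, 0.0077]
tool_rot: [0.232, 1.563, -0.227]
ft_force: [0.9, 0.3, -1.9]
grip_width: 0.737
```

```bash
python3 -c "
from h import *
s=get_state();print(s['position'],s['ft_force'],s['grip_width']*87)
M=R.from_rotvec(s['tool_rot']).as_matrix();print(M.round(3),np.degrees(np.arctan2(M[1,2],M[0,2])))
plan([(.458,-.197,.12,-14),(.6093,-.1675,.12,.8)],step=.0225)"
```

```text
[ 0.455672   -0.19720749  0.00773155] [ 0.88192081  0.28828539 -1.87092822] 64.08623079931293
[[-0.004  0.288  0.958]
 [ 0.003  0.958 -0.288]
 [-1.     0.002 -0.005]] -16.739871746783784
1 [-0.9, 0.01, 0.01] [-0.006, -0.001, -0.0]
2 [-0.9, 0.01, 0.01] [-0.006, -0.001, -0.0]
3 [-0.9, 0.01, 0.01] [-0.006, -0.001, -0.0]
4 [-0.9, 0.01, 0.02] [-0.006, -0.001, -0.0]
5 [-0.9, 0.01, 0.02] [-0.006, -0.001, -0.0]
6 [0.0, 0.37, 0.8] [-0.023, 0.0, 0.0]
7 [0.0, 0.34, 0.81] [-0.023, 0.0, 0.0]
8 [0.0, 0.31, 0.82] [-0.023, 0.0, 0.0]
9 [0.0, 0.28, 0.83] [-0.023, 0.0, 0.0]
10 [0.0, 0.25, 0.84] [-0.023, 0.0, 0.0]
11 [0.0, 0.22, 0.85] [-0.023, 0.0, 0.0]
12 [0.0, 0.19, 0.86] [-0.023, 0.0, 0.0]
```

play_rows(
  targets=[
    {"claw":1,"linear":[-0.5,0,0],"rotation":[0,0,0]},
    {"claw":1,"linear":[-0.9,0,0],"rotation":[-0.006,0,0]},
    {"claw":1,"linear":[-0.9,0,0],"rotation":[-0.006,0,0]},
    {"claw":1,"linear":[-0.9,0,0],"rotation":[-0.006,0,0]},
    {"claw":1,"linear":[-0.9,0,0],"rotation":[-0.006,0,0]},
    {"claw":1,"linear":[-0.4,0.1,0.2],"rotation":[-0.01,0,0]},
    {"claw":1,"linear":[-0.1,0.3,0.6],"rotation":[-0.02,0,0]},
    {"claw":1,"linear":[-0.1,0.3,0.8],"rotation":[-0.023,0,0]},
    {"claw":1,"linear":[-0.1,0.28,0.8],"rotation":[-0.023,0,0]},
    {"claw":1,"linear":[0,0.25,0.8],"rotation":[-0.023,0,0]},
  ],
)

```text
time: 6.18
position: [0.5363, -0.1822, 0.1322]
tool_rot: [0.081, 1.58, -0.07]
ft_force: [0.0, -0.9, -3.9]
grip_width: 0.734
```

play_rows(
  targets=[
    {"claw":1,"linear":[-0.1,0.22,0.8],"rotation":[-0.023,0,0]},
    {"claw":1,"linear":[-0.1,0.2,0.8],"rotation":[-0.023,0,0]},
    {"claw":1,"linear":[0,0,0],"rotation":[0,0,0]},
    {"claw":1,"linear":[0,0,0],"rotation":[0,0,0]},
  ],
)

```text
time: 6.52
position: [0.5837, -0.1703, 0.134]
tool_rot: [0.014, 1.582, -0.003]
ft_force: [-0.6, -1.1, -4.3]
grip_width: 0.738
```

```bash
python3 -c "
from h import *
s=get_state();print(s['position'],s['ft_force'],s['grip_width']*87)
plan([(.6093,-.1675,.1,.8)],step=.0225)"
```

```text
[ 0.58370916 -0.17027751  0.13402447] [-0.64077927 -1.09836704 -4.33084301] 64.1625736280994
1 [0.67, 0.06, 0.52] [-0.008, -0.004, -0.002]
2 [0.68, 0.05, 0.52] [-0.008, -0.004, -0.002]
```

play_rows(
  targets=[
    {"claw":1,"linear":[0.2,0.06,0.52],"rotation":[-0.008,-0.004,-0.002]},
    {"claw":1,"linear":[0.3,0.05,0.45],"rotation":[-0.008,-0.004,-0.002]},
    {"claw":1,"linear":[0.3,0,0],"rotation":[0,0,0]},
    {"claw":1,"linear":[0.3,0,0],"rotation":[0,0,0]},
    {"claw":1,"linear":[0.1,0,0],"rotation":[0,0,0]},
    {"claw":1,"linear":[0,0,0],"rotation":[0,0,0]},
  ],
)

```text
time: 7.02
position: [0.6052, -0.1667, 0.0981]
tool_rot: [-0.011, 1.576, 0.013]
ft_force: [0.5, -0.5, -4.3]
grip_width: 0.731
```

```bash
python3 -c "
from h import *
s=get_state();print(s['position'],s['ft_force'])
for n in('top','scene'): cv2.imwrite(f'pics/{n}1.png',get_image(n))
a=cv2.imread('pics/top1.png')[130:280,320:460];b=cv2.imread('pics/scene1.png')[230:350,200:340]
cv2.imwrite('pics/v1.png',np.hstack([cv2.resize(a,(390,418)),cv2.resize(b,(400,418))]))
plan([(.6093,-.1675,.08,.8)],step=.0225)"
```

```text
[ 0.6051593  -0.16672275  0.09813718] [ 0.48518634 -0.49633035 -4.28617937]
1 [0.76, -0.03, 0.15] [0.001, -0.003, -0.001]
```

View pics/v1.png

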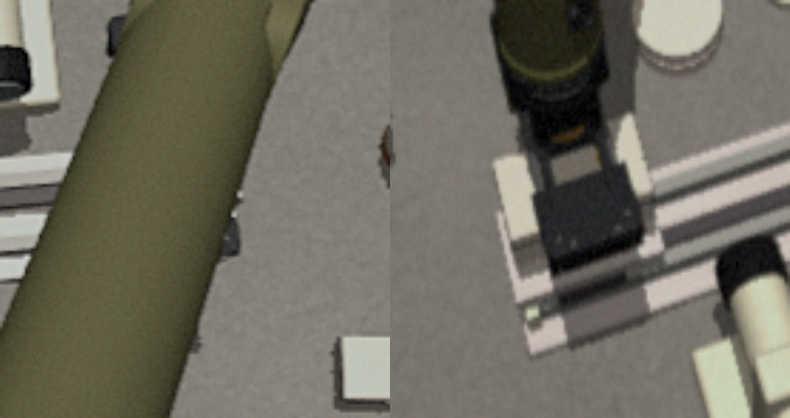

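The arm hides the top view. The scene view shows the case level over the deck (right panel, around 590,230). I'll lower it gently onto the deck and check after release.

play_rows(
  targets=[
    {"claw":1,"linear":[0.3,-0.01,0.1],"rotation":[0.001,-0.003,0]},
    {"claw":1,"linear":[0.3,-0.01,0.06],"rotation":[0,0,0]},
    {"claw":1,"linear":[0.2,0,0],"rotation":[0,0,0]},
    {"claw":1,"linear":[0,0,0],"rotation":[0,0,0]},
    {"claw":1,"linear":[0,0,0],"rotation":[0,0,0]},
  ],
)

```text
time: 7.53
position: [0.6101, -0.1682, 0.0783]
tool_rot: [-0.008, 1.568, 0.011]
ft_force: [0.6, 0.4, -5.2]
grip_width: 0.733
```

```bash
python3 -c "
from h import *
s=get_state();print(s['position'],s['ft_force'])
plan([(.6093,-.1675,.0675,.8)],step=.0225)"
```

```text
[ 0.61014506 -0.16815197  0.07832369] [ 0.59491112  0.35490154 -5.17060883]
1 [0.43, 0.03, -0.03] [-0.001, 0.002, -0.001]
```

play_rows(
  targets=[
    {"claw":1,"linear":[0.15,0.02,-0.03],"rotation":[0,0.002,0]},
    {"claw":1,"linear":[0.1,0,0],"rotation":[0,0,0]},
    {"claw":1,"linear":[0.08,0,0],"rotation":[0,0,0]},
    {"claw":1,"linear":[0.0,0,0],"rotation":[0,0,0]},
  ],
)

```text
time: 7.87
position: [0.6095, -0.1676, 0.0695]
tool_rot: [-0.008, 1.571, 0.011]
ft_force: [0.1, -0.1, -4.6]
grip_width: 0.735
```

play_rows(
  targets=[
    {"claw":1,"linear":[0.06,0,0],"rotation":[0,0,0]},
    {"claw":1,"linear":[0.0,0,0],"rotation":[0,0,0]},
  ],
)

```text
time: 8.03
position: [0.6098, -0.1678, 0.0682]
tool_rot: [-0.009, 1.57, 0.01]
ft_force: [-0.4, -0.6, -3.8]
grip_width: 0.737
```

play_rows(
  targets=[
    {"claw":1,"linear":[0.05,-0.01,-0.01],"rotation":[0,0,0]},
    {"claw":1,"linear":[0.0,0,0],"rotation":[0,0,0]},
  ],
)

```text
time: 8.2
position: [0.6102, -0.1679, 0.0683]
tool_rot: [-0.008, 1.569, 0.011]
ft_force: [0.1, -0.7, -4.6]
grip_width: 0.735
```

play_rows(
  targets=[
    {"claw":1,"linear":[0.05,0,0],"rotation":[0,0,0]},
    {"claw":1,"linear":[0.0,0,0],"rotation":[0,0,0]},
  ],
)

```text
time: 8.37
position: [0.6107, -0.1681, 0.0681]
tool_rot: [-0.008, 1.568, 0.011]
ft_force: [0.1, 0.0, -4.6]
grip_width: 0.734
```

play_rows(
  targets=[
    {"claw":1,"linear":[0.1,-0.01,-0.04],"rotation":[0,0.001,0]},
    {"claw":1,"linear":[0.05,0,0],"rotation":[0,0,0]},
  ],
)

```text
time: 8.53
position: [0.611, -0.1681, 0.0674]
tool_rot: [-0.008, 1.567, 0.012]
ft_force: [-4.9, 1.0, 5.0]
grip_width: 0.734
```

play_rows(
  targets=[
    {"claw":1,"linear":[-0.02,0,-0.03],"rotation":[0,0.002,0]},
    {"claw":0.6,"linear":[0,0,0],"rotation":[0,0,0]},
    {"claw":0,"linear":[0,0,0],"rotation":[0,0,0]},
    {"claw":0,"linear":[0,0,0],"rotation":[0,0,0]},
    {"claw":0,"linear":[0,0,0],"rotation":[0,0,0]},
    {"claw":0,"linear":[0,0,0],"rotation":[0,0,0]},
  ],
)

```text
time: 9.03
position: [0.6116, -0.169, 0.0684]
tool_rot: [-0.009, 1.566, 0.011]
ft_force: [0.2, 0.6, 0.2]
grip_width: 0.949
```

```bash
python3 -c "
from h import *
s=get_state();print(s['position'],s['ft_force'],s['grip_width']*87)
plan([(.6095,-.1675,.16,.8),(.4455,-.355,.16,-5.2)],step=.0225)"
```

```text
[ 0.61158982 -0.16902365  0.06841238] [0.24491292 0.63006876 0.22177642] 82.57245873119697
1 [-0.73, 0.01, -0.01] [-0.0, 0.001, -0.0]
2 [-0.73, 0.01, -0.01] [-0.0, 0.001, -0.0]
3 [-0.73, 0.01, -0.01] [-0.0, 0.001, -0.0]
4 [-0.73, 0.01, -0.02] [-0.0, 0.001, -0.0]
5 [-0.73, 0.01, -0.02] [-0.0, 0.001, -0.0]
6 [0.0, -0.82, -0.74] [0.007, 0.0, 0.0]
7 [0.0, -0.83, -0.73] [0.007, 0.0, 0.0]
8 [0.0, -0.84, -0.72] [0.007, 0.0, 0.0]
9 [0.0, -0.85, -0.71] [0.007, 0.0, 0.0]
10 [0.0, -0.86, -0.7] [0.007, 0.0, 0.0]
11 [0.0, -0.86, -0.69] [0.007, 0.0, 0.0]
12 [0.0, -0.87, -0.68] [0.007, 0.0, 0.0]
13 [0.0, -0.88, -0.67] [0.007, 0.0, 0.0]
14 [0.0, -0.89, -0.66] [0.007, 0.0, 0.0]
```

play_rows(
  targets=[
    {"claw":0,"linear":[-0.4,0,0],"rotation":[0,0,0]},
    {"claw":0,"linear":[-0.7,0,0],"rotation":[0,0,0]},
    {"claw":0,"linear":[-0.7,0,0],"rotation":[0,0,0]},
    {"claw":0,"linear":[-0.6,0,0],"rotation":[0,0,0]},
    {"claw":0,"linear":[-0.4,-0.5,-0.45],"rotation":[0.007,0,0]},
    {"claw":0,"linear":[-0.1,-0.82,-0.74],"rotation":[0.007,0,0]},
    {"claw":0,"linear":[0,-0.83,-0.73],"rotation":[0.007,0,0]},
    {"claw":0,"linear":[0,-0.84,-0.72],"rotation":[0.007,0,0]},
    {"claw":0,"linear":[0,-0.85,-0.71],"rotation":[0.007,0,0]},
    {"claw":0,"linear":[0,-0.86,-0.7],"rotation":[0.007,0,0]},
  ],
)

```text
time: 9.87
position: [0.5071, -0.2876, 0.15]
tool_rot: [0.038, 1.558, -0.037]
ft_force: [-0.8, -0.7, -0.6]
grip_width: 0.998
```

play_rows(
  targets=[
    {"claw":0,"linear":[0,-0.86,-0.69],"rotation":[0.007,0,0]},
    {"claw":0,"linear":[0,-0.86,-0.69],"rotation":[0.007,0,0]},
    {"claw":0,"linear":[0,-0.4,-0.3],"rotation":[0.007,0,0]},
    {"claw":0,"linear":[0,0,0],"rotation":[0,0,0]},
    {"claw":0,"linear":[0,0,0],"rotation":[0,0,0]},
  ],
)

```text
time: 10.28
position: [0.4493, -0.3505, 0.1528]
tool_rot: [0.079, 1.555, -0.081]
ft_force: [0.5, 0.8, -0.4]
grip_width: 1.003
```

```bash
cat > m2.py <<'E'
from h import *
for n in('top','scene'):
    im=get_image(n);cv2.imwrite(f'pics/{n}2.png',im)
    for nm,p,w,l,z in(("large",(.6105,-.1685,.014),.064,.12,.102),("small",(.4455,-.355,-.09),.054,.092,.034)):
        x,f=fit(n,im,p,w,l,z);print(nm,n,(x[:2]*1e3).round(1),np.degrees(x[2]).round(2),round(f,1))
a=cv2.imread('pics/top2.png')[150:240,320:440];b=cv2.imread('pics/scene2.png')[240:350,210:340]
cv2.imwrite('pics/v2.png',np.hstack([cv2.resize(a,(400,300),interpolation=2),cv2.resize(b,(390,300),interpolation=2)]))
s=get_state();print(s['position'])
plan([(.4455,-.355,.06,-5.2),(.4455,-.355,.007,-5.2)],step=.0225)
E
python3 m2.py
```

```text
large top [ 606.4 -168.6] 0.37 -178.7
small top [ 460.6 -350.1] -7.15 -146.5
large scene [ 614.1 -166.8] 1.65 -162.8
small scene [ 448.5 -355.5] -5.51 -154.1
[ 0.45047804 -0.34943999  0.1525952 ]
1 [0.74, -0.05, -0.05] [-0.001, 0.002, 0.0]
2 [0.74, -0.05, -0.04] [-0.001, 0.002, 0.0]
3 [0.74, -0.05, -0.04] [-0.001, 0.002, 0.0]
4 [0.74, -0.05, -0.04] [-0.001, 0.002, 0.0]
5 [0.74, -0.05, -0.04] [-0.001, 0.002, 0.0]
6 [0.71, 0.0, 0.0] [0.0, 0.0, 0.0]
7 [0.71, 0.0, 0.0] [0.0, 0.0, 0.0]
8 [0.71, 0.0, 0.0] [0.0, 0.0, 0.0]
```

View pics/v2.png

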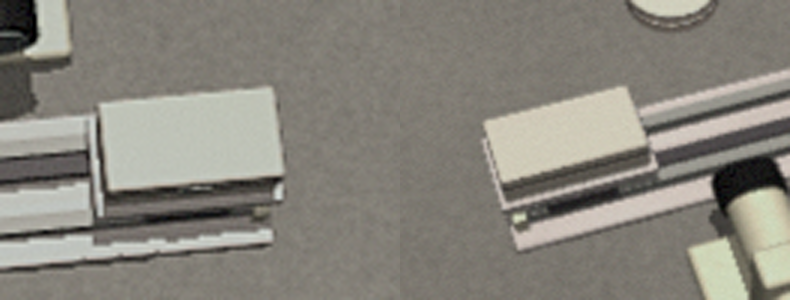

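The large case sits square on the deck: its fit agrees with the deck fit within about 1 mm and 1° when averaged over the two cameras, and the picture shows the deck rim visible around it. Now the small case.

play_rows(
  targets=[
    {"claw":0,"linear":[0.6,-0.05,-0.05],"rotation":[-0.001,0.002,0]},
    {"claw":0,"linear":[0.74,-0.05,-0.04],"rotation":[0,0.002,0]},
    {"claw":0,"linear":[0.74,-0.05,-0.04],"rotation":[0,0.002,0]},
    {"claw":0,"linear":[0.7,-0.05,-0.04],"rotation":[0,0.002,0]},
    {"claw":0,"linear":[0.5,-0.05,-0.04],"rotation":[0,0.002,0]},
    {"claw":0,"linear":[0.3,0,0],"rotation":[0,0,0]},
    {"claw":0,"linear":[0,0,0],"rotation":[0,0,0]},
    {"claw":0,"linear":[0,0,0],"rotation":[0,0,0]},
  ],
)

```text
time: 11.05
position: [0.4545, -0.344, 0.0531]
tool_rot: [0.062, 1.574, -0.056]
ft_force: [0.5, -0.2, 0.7]
grip_width: 1.001
```

```bash
python3 -c "
from h import *
s=get_state();print(s['position'],s['ft_force'],s['grip_width']*87)
plan([(.4455,-.355,.007,-5.2)],step=.01)"
```

```text
[ 0.4545296  -0.34400361  0.05314469] [ 0.49503241 -0.15017909  0.71723133] 87.04735392248983
1 [0.37, -0.09, -0.06] [0.002, -0.001, -0.0]
2 [0.37, -0.09, -0.06] [0.002, -0.001, -0.0]
3 [0.37, -0.09, -0.06] [0.002, -0.001, -0.0]
4 [0.37, -0.09, -0.06] [0.002, -0.001, -0.0]
5 [0.37, -0.09, -0.06] [0.002, -0.001, -0.0]
```

play_rows(
  targets=[
    {"claw":0,"linear":[0.1,-0.3,-0.25],"rotation":[0.002,-0.001,0]},
    {"claw":0,"linear":[0.2,-0.3,-0.25],"rotation":[0.002,-0.001,0]},
    {"claw":0,"linear":[0.3,-0.1,-0.05],"rotation":[0.002,0,0]},
    {"claw":0,"linear":[0,0,0],"rotation":[0,0,0]},
  ],
)

```text
time: 11.38
position: [0.4399, -0.3626, 0.0391]
tool_rot: [0.067, 1.566, -0.064]
ft_force: [-0.6, -0.6, -0.8]
grip_width: 0.996
```

```bash
python3 -c "
from h import *
s=get_state();print(s['position'],s['ft_force'],s['grip_width']*87)
plan([(.4455,-.355,.007,-5.2)],step=.01)"
```

```text
[ 0.43988544 -0.36258793  0.03906914] [-0.59421705 -0.56436955 -0.78043425] 86.63363746059815
1 [0.32, 0.08, 0.05] [0.001, 0.001, -0.0]
2 [0.32, 0.08, 0.05] [0.001, 0.001, -0.0]
3 [0.32, 0.08, 0.05] [0.001, 0.001, -0.0]
4 [0.32, 0.08, 0.05] [0.001, 0.001, -0.0]
```

play_rows(
  targets=[
    {"claw":0,"linear":[0.3,0.22,0.17],"rotation":[0.003,0.002,0]},
    {"claw":0,"linear":[0.3,0,0],"rotation":[0,0,0]},
    {"claw":0,"linear":[0.3,0,0],"rotation":[0,0,0]},
    {"claw":0,"linear":[0,0,0],"rotation":[0,0,0]},
    {"claw":0,"linear":[0,0,0],"rotation":[0,0,0]},
  ],
)

```text
time: 11.8
position: [0.4451, -0.3577, 0.0146]
tool_rot: [0.073, 1.568, -0.07]
ft_force: [-0.2, -0.2, 0.8]
grip_width: 1.001
```

```bash
python3 -c "
from h import *
s=get_state();print(s['position'],s['ft_force'],s['grip_width']*87)
plan([(.4455,-.355,.007,-5.2)],step=.01)"
```

```text
[ 0.44514096 -0.35772308  0.01457061] [-0.16750434 -0.1565332   0.76558923] 87.09929815491142
1 [0.3, 0.11, 0.0] [-0.0, 0.001, -0.001]
```

play_rows(
  targets=[
    {"claw":0,"linear":[0.22,0.11,0],"rotation":[0,0,0]},
    {"claw":0,"linear":[0.08,0,0],"rotation":[0,0,0]},
    {"claw":0,"linear":[0,0,0],"rotation":[0,0,0]},
  ],
)

```text
time: 12.05
position: [0.4457, -0.3543, 0.0062]
tool_rot: [0.072, 1.568, -0.069]
ft_force: [0.2, -0.5, 0.0]
grip_width: 1.001
```

play_rows(
  targets=[
    {"claw":1,"linear":[0,0,0],"rotation":[0,0,0]},
    {"claw":1,"linear":[0,0,0],"rotation":[0,0,0]},
    {"claw":1,"linear":[0,0,0],"rotation":[0,0,0]},
    {"claw":1,"linear":[0,0,0],"rotation":[0,0,0]},
    {"claw":1,"linear":[0,0,0],"rotation":[0,0,0]},
    {"claw":1,"linear":[0,0,0],"rotation":[0,0,0]},
  ],
)

```text
time: 12.55
position: [0.4461, -0.3546, 0.0069]
tool_rot: [0.072, 1.567, -0.069]
ft_force: [-0.9, 0.2, -0.9]
grip_width: 0.627
```

```bash
python3 -c "
from h import *
s=get_state();print(s['position'],s['ft_force'],s['grip_width']*87)
M=R.from_rotvec(s['tool_rot']).as_matrix();print(M.round(3),np.degrees(np.arctan2(M[1,2],M[0,2])))
plan([(.45,-.355,.16,-4),(.6105,-.1685,.16,1)],step=.0225)"
```

```text
[ 0.44610178 -0.35456283  0.0068699 ] [-0.87895655  0.20071349 -0.91487431] 54.566523046568136
[[ 0.002  0.09   0.996]
 [ 0.001  0.996 -0.09 ]
 [-1.     0.002  0.002]] -5.145696695917539
1 [-0.87, 0.0, 0.02] [-0.002, 0.0, -0.0]
2 [-0.87, 0.0, 0.02] [-0.002, 0.0, -0.0]
3 [-0.87, 0.0, 0.02] [-0.002, 0.0, -0.0]
4 [-0.87, 0.0, 0.02] [-0.002, 0.0, -0.0]
5 [-0.88, -0.0, 0.02] [-0.002, 0.0, -0.0]
6 [-0.88, -0.0, 0.02] [-0.002, 0.0, -0.0]
7 [-0.88, -0.0, 0.02] [-0.002, 0.0, -0.0]
8 [0.0, 0.88, 0.65] [-0.006, 0.0, 0.0]
9 [0.0, 0.87, 0.66] [-0.006, 0.0, 0.0]
10 [0.0, 0.86, 0.67] [-0.006, 0.0, 0.0]
11 [0.0, 0.86, 0.68] [-0.006, 0.0, 0.0]
12 [0.0, 0.85, 0.69] [-0.006, 0.0, 0.0]
13 [0.0, 0.84, 0.7] [-0.006, 0.0, 0.0]
14 [0.0, 0.84, 0.7] [-0.006, 0.0, 0.0]
15 [0.0, 0.83, 0.71] [-0.006, 0.0, 0.0]
16 [0.0, 0.82, 0.72] [-0.006, 0.0, 0.0]
```

play_rows(
  targets=[
    {"claw":1,"linear":[-0.5,0,0],"rotation":[0,0,0]},
    {"claw":1,"linear":[-0.87,0,0],"rotation":[-0.002,0,0]},
    {"claw":1,"linear":[-0.87,0,0],"rotation":[-0.002,0,0]},
    {"claw":1,"linear":[-0.87,0,0],"rotation":[-0.002,0,0]},
    {"claw":1,"linear":[-0.87,0,0],"rotation":[-0.002,0,0]},
    {"claw":1,"linear":[-0.87,0,0],"rotation":[-0.002,0,0]},
    {"claw":1,"linear":[-0.87,0.1,0.1],"rotation":[-0.002,0,0]},
    {"claw":1,"linear":[-0.3,0.5,0.4],"rotation":[-0.006,0,0]},
    {"claw":1,"linear":[-0.1,0.88,0.65],"rotation":[-0.006,0,0]},
    {"claw":1,"linear":[-0.1,0.87,0.66],"rotation":[-0.006,0,0]},
  ],
)

```text
time: 13.38
position: [0.4865, -0.3048, 0.1748]
tool_rot: [0.048, 1.573, -0.046]
ft_force: [0.8, 0.7, -2.0]
grip_width: 0.621
```

play_rows(
  targets=[
    {"claw":1,"linear":[0,0.86,0.67],"rotation":[-0.006,0,0]},
    {"claw":1,"linear":[0,0.86,0.68],"rotation":[-0.006,0,0]},
    {"claw":1,"linear":[0,0.85,0.69],"rotation":[-0.006,0,0]},
    {"claw":1,"linear":[0,0.84,0.7],"rotation":[-0.006,0,0]},
    {"claw":1,"linear":[0,0.8,0.7],"rotation":[-0.006,0,0]},
    {"claw":1,"linear":[0,0.4,0.4],"rotation":[-0.006,0,0]},
    {"claw":1,"linear":[0,0,0],"rotation":[0,0,0]},
    {"claw":1,"linear":[0,0,0],"rotation":[0,0,0]},
  ],
)

```text
time: 14.05
position: [0.5928, -0.1838, 0.1818]
tool_rot: [-0.001, 1.567, 0.005]
ft_force: [-0.7, -0.0, -1.8]
grip_width: 0.616
```

```bash
python3 -c "
from h import *
s=get_state();print(s['position'],s['ft_force'],s['grip_width']*87)
plan([(.61,-.168,.135,1)],step=.0225)"
```

```text
[ 0.59283956 -0.18378846  0.18181431] [-0.70543863 -0.04350433 -1.84952876] 53.586119700329725
1 [0.63, 0.21, 0.23] [-0.003, 0.001, -0.0]
2 [0.62, 0.21, 0.23] [-0.003, 0.001, -0.0]
3 [0.62, 0.21, 0.23] [-0.003, 0.001, -0.0]
```

play_rows(
  targets=[
    {"claw":1,"linear":[0.3,0.32,0.35],"rotation":[-0.004,0.001,0]},
    {"claw":1,"linear":[0.45,0.25,0.3],"rotation":[-0.004,0.001,0]},
    {"claw":1,"linear":[0.5,0,0],"rotation":[0,0,0]},
    {"claw":1,"linear":[0.5,0,0],"rotation":[0,0,0]},
    {"claw":1,"linear":[0,0,0],"rotation":[0,0,0]},
    {"claw":1,"linear":[0,0,0],"rotation":[0,0,0]},
  ],
)

```text
time: 14.55
position: [0.6055, -0.1752, 0.1327]
tool_rot: [-0.006, 1.575, 0.006]
ft_force: [0.3, 0.2, -1.4]
grip_width: 0.617
```

```bash
python3 -c "
from h import *
s=get_state();print(s['position'],s['ft_force'],s['grip_width']*87)
plan([(.61,-.168,.11,1)],step=.0225)"
```

```text
[ 0.60549816 -0.17518996  0.1326566 ] [ 0.26586115  0.16972024 -1.41910348] 53.71907124548849
1 [0.45, 0.14, 0.09] [-0.003, -0.001, 0.0]
2 [0.45, 0.14, 0.09] [-0.003, -0.001, 0.0]
```

play_rows(
  targets=[
    {"claw":1,"linear":[0.2,0.3,0.18],"rotation":[-0.005,-0.001,0]},
    {"claw":1,"linear":[0.3,0,0],"rotation":[0,0,0]},
    {"claw":1,"linear":[0.2,0,0],"rotation":[0,0,0]},
    {"claw":1,"linear":[0,0,0],"rotation":[0,0,0]},
    {"claw":1,"linear":[0,0,0],"rotation":[0,0,0]},
  ],
)

```text
time: 14.97
position: [0.6093, -0.1684, 0.113]
tool_rot: [-0.011, 1.574, 0.01]
ft_force: [0.2, 0.3, -1.8]
grip_width: 0.618
```

```bash
python3 -c "
from h import *
s=get_state();print(s['position'],s['ft_force'],s['grip_width']*87)
plan([(.61,-.168,.109,1)],step=.0225)"
```

```text
[ 0.60925035 -0.16835569  0.11299419] [ 0.24266578  0.31684971 -1.79384064] 53.77812036619284
1 [0.16, 0.01, 0.03] [-0.002, -0.002, 0.0]
```

play_rows(
  targets=[
    {"claw":1,"linear":[0.12,0,0.03],"rotation":[-0.002,-0.002,0]},
    {"claw":1,"linear":[0,0,0],"rotation":[0,0,0]},
  ],
)

```text
time: 15.13
position: [0.6103, -0.1685, 0.1101]
tool_rot: [-0.014, 1.57, 0.013]
ft_force: [-0.4, 0.2, -2.2]
grip_width: 0.618
```

play_rows(
  targets=[
    {"claw":1,"linear":[0.07,0,0],"rotation":[0,0,0]},
    {"claw":1,"linear":[0,0,0],"rotation":[0,0,0]},
  ],
)

```text
time: 15.3
position: [0.6109, -0.1688, 0.1093]
tool_rot: [-0.014, 1.568, 0.013]
ft_force: [-0.0, -0.8, -1.6]
grip_width: 0.619
```

play_rows(
  targets=[
    {"claw":1,"linear":[0.08,0.03,-0.03],"rotation":[0,0.002,0]},
    {"claw":1,"linear":[0,0,0],"rotation":[0,0,0]},
  ],
)

```text
time: 15.47
position: [0.6113, -0.1691, 0.1096]
tool_rot: [-0.014, 1.568, 0.012]
ft_force: [0.3, 0.4, -1.8]
grip_width: 0.613
```

play_rows(
  targets=[
    {"claw":1,"linear":[0.08,0,-0.02],"rotation":[0,0.001,0]},
    {"claw":1,"linear":[0,0,0],"rotation":[0,0,0]},
  ],
)

```text
time: 15.63
position: [0.6118, -0.1694, 0.1093]
tool_rot: [-0.014, 1.567, 0.011]
ft_force: [0.8, 0.9, -1.8]
grip_width: 0.619
```

play_rows(
  targets=[
    {"claw":1,"linear":[0.1,0.06,-0.08],"rotation":[0,0.003,0]},
    {"claw":1,"linear":[0.05,0,0],"rotation":[0,0,0]},
  ],
)

```text
time: 15.8
position: [0.6116, -0.1694, 0.1089]
tool_rot: [-0.015, 1.567, 0.01]
ft_force: [-4.8, 3.4, 7.5]
grip_width: 0.623
```

play_rows(
  targets=[
    {"claw":1,"linear":[-0.02,0,-0.02],"rotation":[0,0.001,0]},
    {"claw":0.6,"linear":[0,0,0],"rotation":[0,0,0]},
    {"claw":0,"linear":[0,0,0],"rotation":[0,0,0]},
    {"claw":0,"linear":[0,0,0],"rotation":[0,0,0]},
    {"claw":0,"linear":[0,0,0],"rotation":[0,0,0]},
    {"claw":0,"linear":[0,0,0],"rotation":[0,0,0]},
    {"claw":0,"linear":[-0.5,0,0],"rotation":[0,0,0]},
    {"claw":0,"linear":[-0.8,0,0],"rotation":[0,0,0]},
    {"claw":0,"linear":[-0.8,0,0],"rotation":[0,0,0]},
    {"claw":0,"linear":[-0.5,0,0],"rotation":[0,0,0]},
  ],
)

```text
time: 16.63
position: [0.6082, -0.1681, 0.1735]
tool_rot: [-0.015, 1.578, 0.01]
ft_force: [1.4, 0.2, 0.2]
grip_width: 0.991
```

```bash
python3 -c "
from h import *
s=get_state();print(s['position'],s['ft_force'])
plan([(.51,.06,.19,45)],step=.0225)"
```

```text
[ 0.6081702  -0.16810953  0.17352267] [1.38006298 0.16446588 0.17807256]
1 [-0.06, 0.83, -0.34] [-0.045, -0.0, 0.0]
2 [-0.06, 0.86, -0.29] [-0.045, -0.0, 0.0]
3 [-0.06, 0.87, -0.22] [-0.045, -0.0, 0.0]
4 [-0.06, 0.89, -0.16] [-0.045, -0.0, 0.0]
5 [-0.06, 0.9, -0.1] [-0.045, -0.0, 0.0]
6 [-0.06, 0.9, -0.04] [-0.045, -0.0, 0.0]
7 [-0.06, 0.9, 0.03] [-0.045, -0.0, 0.0]
8 [-0.06, 0.9, 0.09] [-0.045, -0.0, 0.0]
9 [-0.06, 0.89, 0.15] [-0.045, -0.0, 0.0]
10 [-0.06, 0.88, 0.21] [-0.045, -0.0, 0.0]
11 [-0.06, 0.86, 0.27] [-0.045, -0.0, 0.0]
```

```bash
python3 -c "
from h import *
plan([(.5485,.132,.175,-33)],step=.0225)"
```

```text
1 [-0.01, 0.86, -0.16] [0.027, -0.0, 0.0]
2 [-0.01, 0.85, -0.19] [0.027, -0.0, 0.0]
3 [-0.01, 0.84, -0.23] [0.027, -0.0, 0.0]
4 [-0.01, 0.83, -0.26] [0.027, -0.0, 0.0]
5 [-0.0, 0.82, -0.3] [0.027, -0.0, 0.0]
6 [-0.0, 0.81, -0.33] [0.027, -0.0, 0.0]
7 [-0.0, 0.79, -0.37] [0.027, -0.0, 0.0]
8 [-0.0, 0.78, -0.4] [0.027, -0.0, 0.0]
9 [-0.0, 0.76, -0.43] [0.027, -0.0, 0.0]
10 [-0.0, 0.74, -0.47] [0.027, -0.0, 0.0]
11 [-0.0, 0.72, -0.5] [0.027, -0.0, 0.0]
12 [-0.0, 0.7, -0.53] [0.027, -0.0, 0.0]
13 [-0.0, 0.68, -0.55] [0.027, -0.0, 0.0]
14 [-0.0, 0.65, -0.58] [0.027, -0.0, 0.0]
```

play_rows(
  targets=[
    {"claw":0,"linear":[-0.2,0.6,-0.16],"rotation":[0.02,0,0]},
    {"claw":0,"linear":[-0.1,0.85,-0.19],"rotation":[0.027,0,0]},
    {"claw":0.4,"linear":[0,0.84,-0.23],"rotation":[0.027,0,0]},
    {"claw":0.4,"linear":[0,0.83,-0.26],"rotation":[0.027,0,0]},
    {"claw":0.4,"linear":[0,0.82,-0.3],"rotation":[0.027,0,0]},
    {"claw":0.4,"linear":[0,0.81,-0.33],"rotation":[0.027,0,0]},
    {"claw":0.4,"linear":[0,0.79,-0.37],"rotation":[0.027,0,0]},
    {"claw":0.4,"linear":[0,0.78,-0.4],"rotation":[0.027,0,0]},
    {"claw":0.4,"linear":[0,0.76,-0.43],"rotation":[0.027,0,0]},
    {"claw":0.4,"linear":[0,0.74,-0.47],"rotation":[0.027,0,0]},
  ],
)

```text
time: 17.47
position: [0.57, 0.0367, 0.1967]
tool_rot: [0.336, 1.529, -0.342]
ft_force: [0.4, 0.0, -1.1]
grip_width: 0.611
```

play_rows(
  targets=[
    {"claw":0.4,"linear":[0,0.72,-0.5],"rotation":[0.027,0,0]},
    {"claw":0.4,"linear":[0,0.65,-0.5],"rotation":[0.027,0,0]},
    {"claw":0.4,"linear":[0,0.3,-0.3],"rotation":[0.02,0,0]},
    {"claw":0.4,"linear":[0,0,0],"rotation":[0,0,0]},
    {"claw":0.4,"linear":[0,0,0],"rotation":[0,0,0]},
  ],
)

```text
time: 17.88
position: [0.5593, 0.0977, 0.2015]
tool_rot: [0.431, 1.509, -0.426]
ft_force: [0.6, -0.8, -0.9]
grip_width: 0.603
```

```bash
cat > m3.py <<'E'
from h import *
import sys
k=sys.argv[1]; y=float(sys.argv[2])
for n in('top','scene'):
    im=get_image(n);cv2.imwrite(f'pics/{n}{k}.png',im)
    for nm,p,w,l,z in(("small",(.6105,y,.014),.054,.092,.136),("large",(.6105,y,.014),.064,.12,.102)):
        x,f=fit(n,im,p,w,l,z,.006);print(nm,n,(x[:2]*1e3).round(1),np.degrees(x[2]).round(2),round(f,1))
s=get_state();print(s['position'],s['ft_force'])
E
python3 m3.py 3 -.168; python3 -c "
from h import *
a=cv2.imread('pics/top3.png')[140:260,190:440];b=cv2.imread('pics/scene3.png')[190:350,220:460]
cv2.imwrite('pics/v3.png',np.vstack([cv2.resize(a,(600,288),interpolation=2),cv2.resize(b,(450,300),interpolation=2)[:,:] if 0 else cv2.resize(b,(600,300),interpolation=2)]))
plan([(.5485,.132,.13,-33)],step=.0225)"
```

```text
small top [ 607.1 -173.8] 1.07 -176.7
large top [ 614.1 -168.6] 0.35 -145.4
small scene [ 614.8 -168.1] 1.79 -146.2
large scene [ 603.  -168.4] 0.32 -134.0
[0.55953614 0.09676362 0.20134677] [-0.37705188  0.1192693   0.58547098]
1 [0.71, 0.24, -0.29] [0.004, 0.003, -0.001]
2 [0.71, 0.24, -0.29] [0.004, 0.003, -0.001]
3 [0.71, 0.24, -0.29] [0.004, 0.003, -0.001]
4 [0.71, 0.24, -0.29] [0.004, 0.003, -0.001]
```

View pics/v3.png

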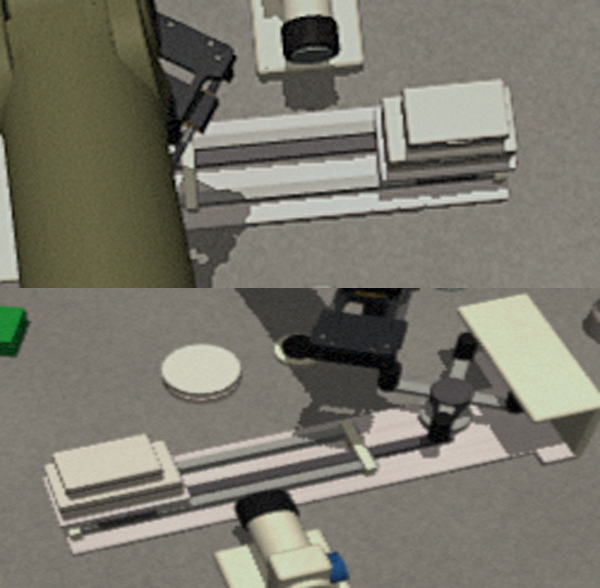

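```bash
python3 - <<'E'
from h import *
v=[]
for n in('top','scene'):
    im=cv2.imread(f'pics/{n}3.png'); G=grad(im)
    K=cal(n)
    big=cv2.resize(im,None,fx=4,fy=4,interpolation=2)
    for x0 in ([607.1,-173.8,1.0],[607.1,-168.6,1.0]) if n=='top' else ([614.8,-168.1,1.0],[614.8,-173,1.0]):
        uv=w2px(n,rectpts([x0[0]/1e3,x0[1]/1e3,np.radians(x0[2])],.054,.092,.136)).astype(np.float32)
        e=cv2.remap(G,uv[:,:1],uv[:,1:],1).reshape(4,60).mean(1);print(n,x0,e.round(0),"[+y,-y,+x,-x]")
    xl=(606.4,-168.6,1) if n=='top' else (614.1,-166.8,1)
    for p,w,l,z,c in ((( .6071,-.1738,.0175) if n=='top' else (.6148,-.1715,.0175),.054,.092,.136,(0,0,255)),((xl[0]/1e3,xl[1]/1e3,.0175),.064,.12,.102,(255,0,0))):
        for q in w2px(n,rectpts(p,w,l,z)): cv2.circle(big,tuple(np.int32((q+.5)*4)),0,c,-1)
    u,vv=w2px(n,[.61,-.168,.12])[0]; u,vv=int(u*4),int(vv*4); v.append(big[vv-150:vv+150,u-190:u+190])
cv2.imwrite('pics/v4.png',np.hstack(v))
E
```

```text
top [607.1, -173.8, 1.0] [211. 133. 180. 284.] [+y,-y,+x,-x]
top [607.1, -168.6, 1.0] [132.  63. 180. 292.] [+y,-y,+x,-x]
scene [614.8, -168.1, 1.0] [ 69. 130. 286. 186.] [+y,-y,+x,-x]
scene [614.8, -173, 1.0] [ 83. 102. 289. 186.] [+y,-y,+x,-x]
```

View pics/v4.png

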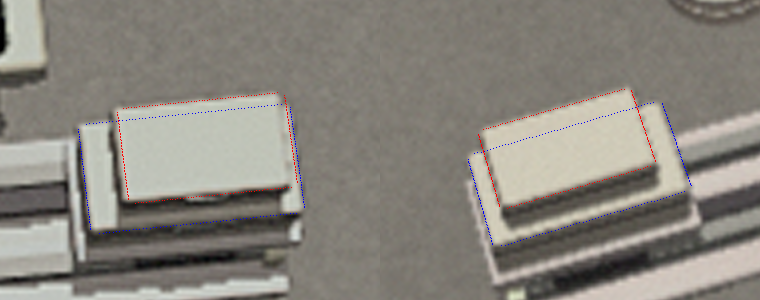

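```bash
python3 - <<'E'
from h import *
def ends(n,k,xc,yc,L,W,z,lab):
    g=cv2.cvtColor(cv2.imread(f'pics/{n}{k}.png'),cv2.COLOR_BGR2GRAY).astype(np.float32)
    out=[]
    for s in(1,-1):
        t=np.linspace(-.012,.012,97);acc=0
        for dx in np.linspace(-.35,.35,25)*W:
            Y=yc+s*(L/2+t); X=np.full(97,xc)+dx-.0175*s*L/2
            uv=w2px(n,np.c_[X,Y,np.full(97,z)]).astype(np.float32)
            acc=acc+cv2.remap(g,uv[:,:1],uv[:,1:],cv2.INTER_CUBIC).ravel()
        d=np.gradient(cv2.GaussianBlur(acc[None]/25,(0,0),5)[0])
        i=np.argsort(d)[0]; out.append((round((yc+s*(L/2+t[i]))*1e3,1),round(float(d[i]),1)))
    print(lab,n,k,out,"centre",(out[0][0]+out[1][0])/2,"len",round(out[0][0]-out[1][0],1))
for n,xl,xs in(('top',.6064,.6071),('scene',.6141,.6148)):
    ends(n,0,xl,-.1675,.13,.074,.06,'deck')
    ends(n,2,xl,-.168,.12,.064,.102,'large');ends(n,3,xs,-.171,.092,.054,.136,'small')
E
```

```text
deck top 0 [(np.float64(-103.8), -6.3), (np.float64(-232.5), -4.6)] centre -168.15 len 128.7
large top 2 [(np.float64(-109.0), -8.0), (np.float64(-227.5), -4.7)] centre -168.25 len 118.5
small top 3 [(np.float64(-125.5), -7.7), (np.float64(-221.0), -4.4)] centre -173.25 len 95.5
deck scene 0 [(np.float64(-103.5), -3.3), (np.float64(-231.8), -4.3)] centre -167.65 len 128.3
large scene 2 [(np.float64(-109.0), -4.1), (np.float64(-226.0), -3.7)] centre -167.5 len 117.0
small scene 3 [(np.float64(-126.5), -1.8), (np.float64(-214.8), -4.4)] centre -170.65 len 88.3
```

The small case sits on the large one, square and about 3 mm towards -y of centre. The large case is within 0.5 mm of the deck centre. That is acceptable, so on to the crank: knob B.

play_rows(
  targets=[
    {"claw":0.4,"linear":[0.5,0.4,-0.5],"rotation":[0.006,0.003,0]},
    {"claw":0.4,"linear":[0.7,0.4,-0.5],"rotation":[0.004,0.003,0]},
    {"claw":0.4,"linear":[0.7,0.1,-0.1],"rotation":[0,0,0]},
    {"claw":0.4,"linear":[0.5,0,0],"rotation":[0,0,0]},
    {"claw":0.4,"linear":[0,0,0],"rotation":[0,0,0]},
    {"claw":0.4,"linear":[0,0,0],"rotation":[0,0,0]},
  ],
)

```text
time: 18.48
position: [0.5526, 0.1214, 0.1419]
tool_rot: [0.456, 1.508, -0.447]
ft_force: [0.2, -1.5, 1.0]
grip_width: 0.602
```

```bash
python3 -c "
from h import *
s=get_state();print(s['position'],s['ft_force'],s['grip_width'])
plan([(.5485,.132,.09,-33)],step=.0225)"
```

```text
[0.55257387 0.12143438 0.14193046] [ 0.21268508 -1.53110062  1.03027259] 0.6017485806652215
1 [0.69, 0.08, -0.13] [-0.0, 0.003, -0.002]
2 [0.69, 0.08, -0.13] [-0.0, 0.003, -0.002]
3 [0.69, 0.09, -0.13] [-0.0, 0.003, -0.002]
```

play_rows(
  targets=[
    {"claw":0.4,"linear":[0.1,0.3,-0.4],"rotation":[0,0.004,0]},
    {"claw":0.4,"linear":[0.4,0,-0.05],"rotation":[0,0.003,0]},
    {"claw":0.4,"linear":[0.7,0,0],"rotation":[0,0,0]},
    {"claw":0.4,"linear":[0.5,0,0],"rotation":[0,0,0]},
    {"claw":0.4,"linear":[0,0,0],"rotation":[0,0,0]},
    {"claw":0.4,"linear":[0,0,0],"rotation":[0,0,0]},
  ],
)

```text
time: 18.98
position: [0.5503, 0.1335, 0.1003]
tool_rot: [0.465, 1.515, -0.445]
ft_force: [0.2, -0.3, 0.4]
grip_width: 0.601
```

play_rows(
  newtons=25,
  targets=[
    {"claw":0.4,"linear":[0.35,0,-0.05],"rotation":[0,0,0]},
    {"claw":0.4,"linear":[0,0,0],"rotation":[0,0,0]},
    {"claw":1,"linear":[0,0,0],"rotation":[0,0,0]},
    {"claw":1,"linear":[0,0,0],"rotation":[0,0,0]},
    {"claw":1,"linear":[0,0,0],"rotation":[0,0,0]},
    {"claw":1,"linear":[0,0,0],"rotation":[0,0,0]},
    {"claw":1,"linear":[0,0,0],"rotation":[0,0,0]},
    {"claw":1,"linear":[0,0,0],"rotation":[0,0,0]},
  ],
)

```text
time: 19.65
position: [0.5504, 0.1349, 0.0932]
tool_rot: [0.467, 1.513, -0.443]
ft_force: [1.0, -0.8, -2.3]
grip_width: 0.242
```

```bash
cat >> h.py <<'E'
AX=np.array([.585,.1855])
def st():
    s=get_state();p=s['position'];d=p[:2]-AX;M=R.from_rotvec(s['tool_rot']).as_matrix()
    print('t',round(s['time'],2),'pos',p.round(4),'F',s['ft_force'].round(1),'w',round(s['grip_width']*87,1),'r',round(np.hypot(*d)*1e3,1),'phi',np.degrees(np.arctan2(d[1],d[0])).round(1),'jaw',np.degrees(np.arctan2(M[1,2],M[0,2])).round(1),'j7',s['joint_positions'][6].round(2))
E
python3 -c "
from h import *
st()"
```

```text
t 19.65 pos [0.5504 0.1349 0.0932] F [ 1.  -0.8 -2.3] w 21.0 r 61.3 phi -124.3 jaw -33.3 j7 -0.72
```

play_rows(
  targets=[
    {"claw":1,"linear":[0,0,0.2],"rotation":[-0.04,0,0]},
    {"claw":1,"linear":[0,0,0.3],"rotation":[-0.066,0,0]},
    {"claw":1,"linear":[0,0.01,0.3],"rotation":[-0.066,0,0]},
    {"claw":1,"linear":[0,0.01,0.3],"rotation":[-0.066,0,0]},
    {"claw":1,"linear":[0,0.01,0.3],"rotation":[-0.066,0,0]},
  ],
)

```text
time: 20.07
position: [0.5765, 0.1255, 0.0931]
tool_rot: [0.082, 1.572, -0.054]
ft_force: [-4.3, 0.7, 2.7]
grip_width: 0.244
```

```bash
python3 -c "
from h import *
st()"
```

```text
t 20.07 pos [0.5765 0.1255 0.0931] F [-4.3  0.7  2.7] w 21.3 r 60.6 phi -98.1 jaw -5.0 j7 -0.19
```

play_rows(
  targets=[
    {"claw":1,"linear":[0,0.01,0.29],"rotation":[-0.066,0,0]},
    {"claw":1,"linear":[0,0.01,0.29],"rotation":[-0.066,0,0]},
    {"claw":1,"linear":[0,0.01,0.29],"rotation":[-0.066,0,0]},
    {"claw":1,"linear":[0,0.01,0.29],"rotation":[-0.066,0,0]},
    {"claw":1,"linear":[0,0.01,0.29],"rotation":[-0.066,0,0]},
    {"claw":1,"linear":[0,0.01,0.29],"rotation":[-0.066,0,0]},
    {"claw":1,"linear":[0,0.01,0.29],"rotation":[-0.066,0,0]},
    {"claw":1,"linear":[0,0.01,0.29],"rotation":[-0.066,0,0]},
    {"claw":1,"linear":[0,0.01,0.25],"rotation":[-0.06,0,0]},
    {"claw":1,"linear":[0,0,0.1],"rotation":[-0.02,0,0]},
  ],
)

```text
time: 20.9
position: [0.6317, 0.1458, 0.0931]
tool_rot: [-0.686, 1.464, 0.725]
ft_force: [-2.2, -0.4, 1.5]
grip_width: 0.241
```

```bash
python3 -c "
from h import *
st()"
```

```text
t 20.9 pos [0.6317 0.1458 0.0931] F [-2.2 -0.4  1.5] w 21.0 r 61.3 phi -40.4 jaw 51.7 j7 0.77
```

play_rows(
  targets=[
    {"claw":1,"linear":[0,0,0.25],"rotation":[-0.06,0,0]},
    {"claw":1,"linear":[0,0.01,0.29],"rotation":[-0.066,0,0]},
    {"claw":1,"linear":[0,0.01,0.25],"rotation":[-0.06,0,0]},
    {"claw":1,"linear":[0,0,0],"rotation":[0,0,0]},
    {"claw":0.5,"linear":[0,0,0],"rotation":[0,0,0]},
    {"claw":0.4,"linear":[0,0,0],"rotation":[0,0,0]},
    {"claw":0.4,"linear":[0,0,0],"rotation":[0,0,0]},
  ],
)

```text
time: 21.48
position: [0.6414, 0.1585, 0.093]
tool_rot: [-0.91, 1.376, 0.951]
ft_force: [-0.7, 1.1, -0.0]
grip_width: 0.401
```

```bash
python3 -c "
from h import *
st()
s=get_state();p=s['position'];d=p[:2]-AX;a=np.arctan2(d[1],d[0])-np.pi/2
q=AX+.062*np.array([np.cos(a),np.sin(a)]);print(q)
j=np.degrees(a)+90
plan([(*p[:2],.14,j+90),(*q,.14,j),(*q,.093,j)],step=.0225)"
```

```text
t 21.48 pos [0.6414 0.1585 0.093 ] F [-0.7  1.1 -0. ] w 34.9 r 62.5 phi -25.6 jaw 68.6 j7 1.03
[0.5582202  0.12958183]
1 [-0.63, 0.02, 0.0] [0.015, 0.001, -0.006]
2 [-0.63, 0.01, 0.0] [0.015, 0.001, -0.006]
3 [-0.63, 0.01, 0.0] [0.015, 0.001, -0.006]
4 [0.0, 0.16, -0.16] [0.063, 0.0, 0.0]
5 [0.0, 0.14, -0.17] [0.063, 0.0, 0.0]
6 [0.0, 0.12, -0.18] [0.063, 0.0, 0.0]
7 [0.0, 0.1, -0.19] [0.063, 0.0, 0.0]
8 [0.0, 0.09, -0.2] [0.063, 0.0, 0.0]
9 [0.0, 0.06, -0.21] [0.063, 0.0, 0.0]
10 [0.0, 0.04, -0.22] [0.063, 0.0, 0.0]
11 [0.0, 0.02, -0.22] [0.063, 0.0, 0.0]
12 [0.0, 0.0, -0.22] [0.063, 0.0, 0.0]
13 [0.0, -0.02, -0.22] [0.063, 0.0, 0.0]
14 [0.0, -0.04, -0.22] [0.063, 0.0, 0.0]
15 [0.0, -0.06, -0.21] [0.063, 0.0, 0.0]
16 [0.0, -0.08, -0.2] [0.063, 0.0, 0.0]
17 [0.0, -0.1, -0.19] [0.063, 0.0, 0.0]
18 [0.0, -0.12, -0.18] [0.063, 0.0, 0.0]
19 [0.0, -0.14, -0.17] [0.063, 0.0, 0.0]
20 [0.63, 0.0, 0.0] [0.0, 0.0, 0.0]
21 [0.63, 0.0, 0.0] [0.0, 0.0, 0.0]
22 [0.63, 0.0, 0.0] [0.0, 0.0, 0.0]
```

play_rows(
  targets=[
    {"claw":0.4,"linear":[-0.5,0,0],"rotation":[0,0,0]},
    {"claw":0.4,"linear":[-0.8,0,0],"rotation":[0,0,0]},
    {"claw":0.4,"linear":[-0.7,0,0],"rotation":[0,0,-0.01]},
    {"claw":0.4,"linear":[-0.2,0,-0.15],"rotation":[0.04,0,-0.005]},
    {"claw":0.4,"linear":[0,0.01,-0.27],"rotation":[0.066,0,0]},
    {"claw":0.4,"linear":[0,0.01,-0.27],"rotation":[0.066,0,0]},
    {"claw":0.4,"linear":[0,0.01,-0.27],"rotation":[0.066,0,0]},
    {"claw":0.4,"linear":[0,0.01,-0.27],"rotation":[0.066,0,0]},
    {"claw":0.4,"linear":[0,0.01,-0.27],"rotation":[0.066,0,0]},
    {"claw":0.4,"linear":[0,0.01,-0.27],"rotation":[0.066,0,0]},
  ],
)

```text
time: 22.32
position: [0.616, 0.1255, 0.1633]
tool_rot: [-0.37, 1.523, 0.375]
ft_force: [0.4, -1.6, -0.5]
grip_width: 0.602
```

play_rows(
  targets=[
    {"claw":0.4,"linear":[0,0.01,-0.27],"rotation":[0.066,0,0]},
    {"claw":0.4,"linear":[0,0.01,-0.27],"rotation":[0.066,0,0]},
    {"claw":0.4,"linear":[0,0.01,-0.27],"rotation":[0.066,0,0]},
    {"claw":0.4,"linear":[0,0.01,-0.27],"rotation":[0.066,0,0]},
    {"claw":0.4,"linear":[0,0.01,-0.27],"rotation":[0.066,0,0]},
    {"claw":0.4,"linear":[0,0.01,-0.27],"rotation":[0.066,0,0]},
    {"claw":0.4,"linear":[0,0.01,-0.2],"rotation":[0.05,0,0]},
    {"claw":0.4,"linear":[0,0,0],"rotation":[0,0,0]},
    {"claw":0.4,"linear":[0,0,0],"rotation":[0,0,0]},
  ],
)

```text
time: 23.07
position: [0.5717, 0.1193, 0.1769]
tool_rot: [0.225, 1.53, -0.195]
ft_force: [0.2, 0.1, -0.5]
grip_width: 0.601
```

```bash
python3 -c "
from h import *
st()
plan([(.558,.129,.11,-25.6),(.558,.129,.093,-25.6)],step=.0225)"
```

```text
t 23.07 pos [0.5717 0.1193 0.1769] F [ 0.2  0.1 -0.5] w 52.3 r 67.5 phi -101.3 jaw -15.4 j7 -0.43
1 [0.89, 0.06, -0.24] [0.038, 0.005, -0.005]
2 [0.89, 0.05, -0.23] [0.038, 0.005, -0.005]
3 [0.89, 0.04, -0.23] [0.038, 0.005, -0.005]
4 [0.68, 0.0, 0.0] [0.0, 0.0, 0.0]
```

play_rows(
  targets=[
    {"claw":0.4,"linear":[0.3,0.12,-0.4],"rotation":[0.055,0.005,-0.005]},
    {"claw":0.4,"linear":[0.5,0.1,-0.3],"rotation":[0.055,0.005,-0.005]},
    {"claw":0.4,"linear":[0.7,0,0],"rotation":[0,0,0]},
    {"claw":0.4,"linear":[0.3,0,0],"rotation":[0,0,0]},
    {"claw":0.4,"linear":[0,0,0],"rotation":[0,0,0]},
  ],
)

```text
time: 23.48
position: [0.5609, 0.1309, 0.1355]
tool_rot: [0.355, 1.524, -0.334]
ft_force: [-0.4, 0.1, -0.5]
grip_width: 0.601
```

```bash
python3 -c "
from h import *
st()
plan([(.558,.129,.093,-25.6)],step=.0225)"
```

```text
t 23.48 pos [0.5609 0.1309 0.1355] F [-0.4  0.1 -0.5] w 52.3 r 59.6 phi -113.8 jaw -25.2 j7 -0.61
1 [0.85, -0.07, -0.05] [0.002, 0.005, -0.005]
2 [0.85, -0.07, -0.04] [0.002, 0.005, -0.005]
```

play_rows(
  targets=[
    {"claw":0.4,"linear":[0.5,-0.12,-0.08],"rotation":[0.003,0.005,-0.005]},
    {"claw":0.4,"linear":[0.7,0,0],"rotation":[0,0.005,-0.005]},
    {"claw":0.4,"linear":[0.45,0,0],"rotation":[0,0,0]},
    {"claw":0.4,"linear":[0,0,0],"rotation":[0,0,0]},
    {"claw":1,"linear":[0,0,0],"rotation":[0,0,0]},
    {"claw":1,"linear":[0,0,0],"rotation":[0,0,0]},
    {"claw":1,"linear":[0,0,0],"rotation":[0,0,0]},
    {"claw":1,"linear":[0,0,0],"rotation":[0,0,0]},
    {"claw":1,"linear":[0,0,0],"rotation":[0,0,0]},
  ],
)

```text
time: 24.23
position: [0.5576, 0.1292, 0.0947]
tool_rot: [0.35, 1.547, -0.346]
ft_force: [-8.4, 2.3, 2.8]
grip_width: 0.304
```

```bash
python3 m3.py 5 -.1185; python3 -c "
from h import *
st()"
```

```text
small top [ 606.4 -120.6] 0.86 -151.9
large top [ 613.4 -123.9] 0.86 -134.6
small scene [ 614.3 -121. ] 1.52 -154.0
large scene [ 602.2 -119.4] 1.64 -140.1
[0.55671209 0.12931351 0.09464144] [-9.41542167  1.32850705  4.28259318]
t 24.33 pos [0.5567 0.1293 0.0946] F [-9.4  1.3  4.3] w 21.2 r 62.9 phi -116.7 jaw -25.4 j7 -0.58
```

play_rows(
  targets=[
    {"claw":1,"linear":[0,0,0.2],"rotation":[-0.04,0,0]},
    {"claw":1,"linear":[0,0,0.3],"rotation":[-0.066,0,0]},
    {"claw":1,"linear":[0,0.01,0.3],"rotation":[-0.066,0,0]},
    {"claw":1,"linear":[0,0.01,0.29],"rotation":[-0.066,0,0]},
    {"claw":1,"linear":[0,0.01,0.29],"rotation":[-0.066,0,0]},
    {"claw":1,"linear":[0,0.01,0.29],"rotation":[-0.066,0,0]},
    {"claw":1,"linear":[0,0.01,0.29],"rotation":[-0.066,0,0]},
    {"claw":1,"linear":[0,0.01,0.29],"rotation":[-0.066,0,0]},
    {"claw":1,"linear":[0,0.01,0.29],"rotation":[-0.066,0,0]},
    {"claw":1,"linear":[0,0.01,0.29],"rotation":[-0.066,0,0]},
  ],
)

```text
time: 25.17
position: [0.6123, 0.1304, 0.0946]
tool_rot: [-0.454, 1.552, 0.476]
ft_force: [-2.7, -1.6, 1.3]
grip_width: 0.248
```

```bash
python3 -c "
from h import *
st()"
```

```text
t 25.17 pos [0.6123 0.1304 0.0946] F [-2.7 -1.6  1.3] w 21.6 r 61.5 phi -63.7 jaw 33.9 j7 0.46
```

play_rows(
  targets=[
    {"claw":1,"linear":[0,0.01,0.3],"rotation":[-0.06,0,0]},
    {"claw":1,"linear":[0,0.01,0.3],"rotation":[-0.06,0,0]},
    {"claw":1,"linear":[0,0.01,0.3],"rotation":[-0.06,0,0]},
    {"claw":1,"linear":[0,0.01,0.3],"rotation":[-0.06,0,0]},
    {"claw":1,"linear":[0,0.01,0.3],"rotation":[-0.06,0,0]},
    {"claw":1,"linear":[0,0.01,0.25],"rotation":[-0.05,0,0]},
    {"claw":1,"linear":[0,0,0],"rotation":[0,0,0]},
    {"claw":0.5,"linear":[0,0,0],"rotation":[0,0,0]},
    {"claw":0.4,"linear":[0,0,0],"rotation":[0,0,0]},
    {"claw":0.4,"linear":[0,0,0],"rotation":[0,0,0]},
  ],
)

```text
time: 26.0
position: [0.6398, 0.1546, 0.0955]
tool_rot: [-0.887, 1.414, 0.917]
ft_force: [0.6, 0.2, 0.2]
grip_width: 0.393
```

```bash
python3 -c "
from h import *
st()"
```

```text
t 26.0 pos [0.6398 0.1546 0.0955] F [0.6 0.2 0.2] w 34.2 r 62.9 phi -29.4 jaw 66.2 j7 0.97
```

play_rows(
  targets=[
    {"claw":0.4,"linear":[-0.5,0,0],"rotation":[0,0,0]},
    {"claw":0.4,"linear":[-0.7,0,0],"rotation":[0,0,-0.005]},
    {"claw":0.4,"linear":[-0.4,0,0],"rotation":[0,0,-0.005]},
    {"claw":0.4,"linear":[0,0,-0.2],"rotation":[0.05,0,0]},
    {"claw":0.4,"linear":[0,0.01,-0.3],"rotation":[0.073,0,0]},
    {"claw":0.4,"linear":[0,0.01,-0.3],"rotation":[0.073,0,0]},
    {"claw":0.4,"linear":[0,0.01,-0.3],"rotation":[0.073,0,0]},
    {"claw":0.4,"linear":[0,0.01,-0.3],"rotation":[0.073,0,0]},
    {"claw":0.4,"linear":[0,0.01,-0.3],"rotation":[0.073,0,0]},
    {"claw":0.4,"linear":[0,0.01,-0.3],"rotation":[0.073,0,0]},
  ],
)

```text
time: 26.83
position: [0.6117, 0.1221, 0.1562]
tool_rot: [-0.28, 1.557, 0.274]
ft_force: [-0.1, 0.3, -0.3]
grip_width: 0.599
```

play_rows(
  targets=[
    {"claw":0.4,"linear":[0,0.01,-0.3],"rotation":[0.073,0,0]},
    {"claw":0.4,"linear":[0,0.01,-0.3],"rotation":[0.073,0,0]},
    {"claw":0.4,"linear":[0,0.01,-0.3],"rotation":[0.073,0,0]},
    {"claw":0.4,"linear":[0,0.01,-0.3],"rotation":[0.073,0,0]},
    {"claw":0.4,"linear":[0,0.01,-0.3],"rotation":[0.073,0,0]},
    {"claw":0.4,"linear":[0,0.01,-0.3],"rotation":[0.073,0,0]},
    {"claw":0.4,"linear":[0,0.01,-0.2],"rotation":[0.06,0,0]},
    {"claw":0.4,"linear":[0,0,0],"rotation":[0,0,0]},
    {"claw":0.4,"linear":[0,0,0],"rotation":[0,0,0]},
  ],
)

```text
time: 27.58
position: [0.5651, 0.1239, 0.1741]
tool_rot: [0.379, 1.521, -0.363]
ft_force: [-0.2, 0.1, 0.7]
grip_width: 0.6
```

```bash
python3 -c "
from h import *
st()
plan([(.5546,.1315,.13,-29.4)],step=.0225)"
```

```text
t 27.58 pos [0.5651 0.1239 0.1741] F [-0.2  0.1  0.7] w 52.2 r 64.7 phi -107.9 jaw -27.2 j7 -0.65
1 [0.88, 0.03, -0.27] [0.012, 0.005, -0.005]
2 [0.88, 0.03, -0.26] [0.012, 0.005, -0.005]
```

play_rows(
  targets=[
    {"claw":0.4,"linear":[0.4,0.06,-0.4],"rotation":[0.014,0.005,-0.005]},
    {"claw":0.4,"linear":[0.6,0.04,-0.25],"rotation":[0.014,0.005,-0.005]},
    {"claw":0.4,"linear":[0.6,0,0],"rotation":[0,0,0]},
    {"claw":0.4,"linear":[0.2,0,0],"rotation":[0,0,0]},
    {"claw":0.4,"linear":[0,0,0],"rotation":[0,0,0]},
  ],
)

```text
time: 28.0
position: [0.555, 0.1346, 0.1306]
tool_rot: [0.404, 1.529, -0.398]
ft_force: [-0.1, -0.7, -0.2]
grip_width: 0.599
```

```bash
python3 -c "
from h import *
st()
plan([(.5546,.1315,.093,-29.4)],step=.0225)"
```

```text
t 28.0 pos [0.555  0.1346 0.1306] F [-0.1 -0.7 -0.2] w 52.1 r 59.1 phi -120.5 jaw -29.3 j7 -0.7
1 [0.75, -0.06, 0.02] [0.0, 0.001, -0.001]
2 [0.75, -0.06, 0.02] [0.0, 0.001, -0.001]
```

play_rows(
  targets=[
    {"claw":0.4,"linear":[0.5,-0.15,0.03],"rotation":[0,0,0]},
    {"claw":0.4,"linear":[0.7,0,0],"rotation":[0,0,0]},
    {"claw":0.4,"linear":[0.3,0,0],"rotation":[0,0,0]},
    {"claw":0.4,"linear":[0,0,0],"rotation":[0,0,0]},
    {"claw":1,"linear":[0,0,0],"rotation":[0,0,0]},
    {"claw":1,"linear":[0,0,0],"rotation":[0,0,0]},
    {"claw":1,"linear":[0,0,0],"rotation":[0,0,0]},
    {"claw":1,"linear":[0,0,0],"rotation":[0,0,0]},
    {"claw":1,"linear":[0,0,0],"rotation":[0,0,0]},
    {"claw":1,"linear":[0,0,0],"rotation":[0,0,0]},
  ],
)

```text
time: 28.83
position: [0.5521, 0.1333, 0.0949]
tool_rot: [0.402, 1.538, -0.394]
ft_force: [1.3, -1.3, -2.6]
grip_width: 0.242
```

```bash
python3 -c "
from h import *
st()"
```

```text
t 28.83 pos [0.5521 0.1333 0.0949] F [ 1.3 -1.3 -2.6] w 21.1 r 61.7 phi -122.3 jaw -29.1 j7 -0.67
```

play_rows(
  targets=[
    {"claw":1,"linear":[0,0,0.2],"rotation":[-0.04,0,0]},
    {"claw":1,"linear":[0,0,0.3],"rotation":[-0.064,0,0]},
    {"claw":1,"linear":[0,0.01,0.3],"rotation":[-0.064,0,0]},
    {"claw":1,"linear":[0,0.01,0.29],"rotation":[-0.064,0,0]},
    {"claw":1,"linear":[0,0.01,0.29],"rotation":[-0.064,0,0]},
    {"claw":1,"linear":[0,0.01,0.29],"rotation":[-0.064,0,0]},
    {"claw":1,"linear":[0,0.01,0.29],"rotation":[-0.064,0,0]},
    {"claw":1,"linear":[0,0.01,0.2],"rotation":[-0.05,0,0]},
    {"claw":1,"linear":[0,0,0],"rotation":[0,0,0]},
  ],
)

```text
time: 29.58
position: [0.5947, 0.1256, 0.0949]
tool_rot: [-0.203, 1.585, 0.22]
ft_force: [1.3, 0.4, -3.1]
grip_width: 0.246
```

```bash
python3 m3.py 6 -.056; python3 -c "
from h import *
st()
v=[]
for n in('top','scene'):
    im=cv2.imread(f'pics/{n}6.png');u,w=w2px(n,[.64,-.05,.1])[0].astype(int)
    v.append(cv2.resize(im[w-55:w+55,u-70:u+70],(396,311),interpolation=2));print(n,u-70,w-55,396/140)
cv2.imwrite('pics/v6.png',np.hstack(v))"
```

```text
small top [605.3 -59.6] 1.51 -141.7
large top [613.4 -62.8] -0.81 -122.8
small scene [613.5 -60.7] 1.43 -162.4
large scene [601.2 -58.8] 1.59 -153.1
[0.59464773 0.12570962 0.09485404] [ 1.26616518 -0.6009814  -2.97656458]
t 29.68 pos [0.5946 0.1257 0.0949] F [ 1.3 -0.6 -3. ] w 21.4 r 60.6 phi -80.8 jaw 15.2 j7 0.14
top 252 126 2.8285714285714287
scene 245 229 2.8285714285714287
```

View pics/v6.png

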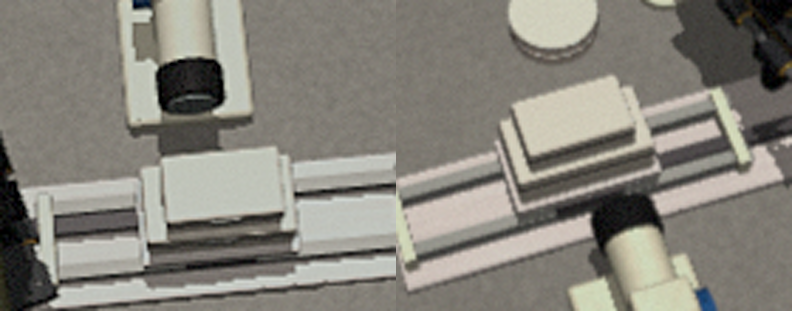

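```bash
python3 - <<'E'
from h import *
for n,seed in(('top',(318,155)),('scene',(324,305))):
    im=cv2.imread(f'pics/{n}0.png');g=cv2.cvtColor(im,cv2.COLOR_BGR2GRAY)
    x0,y0=seed;c=cv2.resize(g[y0-25:y0+25,x0-25:x0+25],None,fx=8,fy=8,interpolation=cv2.INTER_CUBIC)
    for thr in(60,75):
        k,l=cv2.connectedComponents((c<thr).astype(np.uint8));m=(l==l[200,200])
        # model axis: line at z=.1 with y=yl - tan(1deg)*(x-.69); find signed balance of blob perpendicular to projected axis
        ys,xs=np.nonzero(m);P=np.c_[(xs+.5)/8-.5+x0-25,(ys+.5)/8-.5+y0-25]
        for yawd in (1.0,):
            a,b=w2px(n,[[.66,0+np.tan(np.radians(yawd))*(.66-.69)*1,.1],[.74,np.tan(np.radians(yawd))*.05,.1]])
            def off(yl):
                dy=np.tan(np.radians(yawd))
                a,b=w2px(n,[[.66,yl+dy*(-.03),.1],[.74,yl+dy*.05,.1]])
                d=(b-a)/np.linalg.norm(b-a);nn=np.array([-d[1],d[0]]);q=(P-a)@nn
                s=(P-a)@d
                mids=[]
                for t in np.linspace(*np.percentile(s,[15,85]),12):
                    w=q[abs(s-t)<.6]; mids.append((w.min()+w.max())/2)
                return np.mean(mids),np.polyfit(np.arange(12),mids,1)[0]
            ygrid=np.linspace(-.06,-.03,31);o=[off(y)[0] for y in ygrid]
            z=np.interp(0,np.sign(o[-1]-o[0])*np.array(o),ygrid);print(n,thr,m.sum()/64,'yl(x=.69)',z.round(4),'slope',off(z)[1])
E
```

```text
top 60 394.234375 yl(x=.69) -0.0463 slope -0.0010017576593464384
top 75 413.046875 yl(x=.69) -0.0463 slope 0.0021528323612848128
scene 60 290.265625 yl(x=.69) -0.0457 slope 0.06302121462291692
scene 75 404.5625 yl(x=.69) -0.0416 slope 0.876069380725534
```

```bash
cat > m4.py <<'E'
from h import *
import sys
def ends(n,k,xc,yc,L,W,z):
    g=cv2.cvtColor(cv2.imread(f'pics/{n}{k}.png'),cv2.COLOR_BGR2GRAY).astype(np.float32)
    out=[]
    for s in(1,-1):
        t=np.linspace(-.009,.009,97);acc=0
        for dx in np.linspace(-.35,.35,25)*W:
            Y=yc+s*(L/2+t); X=np.full(97,xc)+dx-.0175*s*L/2
            uv=w2px(n,np.c_[X,Y,np.full(97,z)]).astype(np.float32)
            acc=acc+cv2.remap(g,uv[:,:1],uv[:,1:],cv2.INTER_CUBIC).ravel()
        d=np.gradient(cv2.GaussianBlur(acc[None]/25,(0,0),5)[0])
        out.append(round(float(yc+s*(L/2+t[np.argmin(d)]))*1e3,1))
    return out
for k,y in((2,-.168),(3,-.168),(sys.argv[1],float(sys.argv[2]))):
  for n,xl,xs in(('top',.6064,.6071),('scene',.6141,.6148)):
    sh=-.002 if y>-.1 else 0
    print(k,n,'large',ends(n,k,xl+sh,y,.12,.064,.102),'small',ends(n,k,xs+sh,y-.003,.092,.054,.136),'deck',ends(n,k,xl+sh,y,.13,.074,.06))
E
python3 m4.py 6 -.0565
```

```text
2 top large [-108.9, -227.6] small [-131.8, -220.9] deck [-103.4, -235.8]
2 scene large [-108.9, -225.9] small [-117.1, -224.9] deck [-103.9, -232.1]
3 top large [-108.8, -227.6] small [-125.4, -221.1] deck [-103.4, -235.8]
3 scene large [-108.9, -226.1] small [-126.5, -214.8] deck [-103.9, -232.1]
6 top large [4.6, -118.6] small [-18.6, -106.1] deck [5.1, -122.6]
6 scene large [-0.8, -118.8] small [-7.7, -107.4] deck [7.0, -123.2]
```

play_rows(
  targets=[
    {"claw":1,"linear":[0,0,0.24],"rotation":[-0.04,0,0]},
    {"claw":1,"linear":[0,0.01,0.3],"rotation":[-0.055,0,0]},
    {"claw":1,"linear":[0,0.01,0.24],"rotation":[-0.05,0,0]},
    {"claw":1,"linear":[0,0,0],"rotation":[0,0,0]},
  ],
)

```text
time: 30.02
position: [0.6084, 0.1295, 0.0949]
tool_rot: [-0.378, 1.568, 0.396]
ft_force: [3.5, 2.1, -5.3]
grip_width: 0.244
```

```bash
python3 -c "
from h import *
st()
for n in('top','scene'): cv2.imwrite(f'pics/{n}7.png',get_image(n))
v=[]
for n in('top','scene'):
    big=cv2.resize(cv2.imread(f'pics/{n}7.png'),None,fx=4,fy=4,interpolation=2)
    dx=-.003 if n=='top' else .003
    y=-.0480
    for w,l,z,xx,c in((.074,.13,.06,.6093,(0,255,0)),(.064,.12,.102,.6103,(255,0,0)),(.054,.092,.136,.611,(0,0,255))):
        for q in w2px(n,rectpts((xx+dx-.002,y-(.003 if z>.13 else 0),.0175),w,l,z)): cv2.circle(big,tuple(np.int32((q+.5)*4)),0,c,-1)
    a,b=w2px(n,[[.57,-.0482,.1],[.74,-.0452,.1]]); cv2.line(big,tuple(np.int32((a+.5)*4)),tuple(np.int32((b+.5)*4)),(255,0,255),1)
    u,w=(w2px(n,[.64,-.05,.1])[0]*4).astype(int); v.append(big[w-220:w+220,u-190:u+200])
cv2.imwrite('pics/v7.png',np.hstack(v))"; python3 m4.py 7 -.048
```

```text
t 30.02 pos [0.6084 0.1295 0.0949] F [ 3.5  2.1 -5.3] w 21.3 r 60.7 phi -67.3 jaw 28.2 j7 0.36
2 top large [-108.9, -227.6] small [-131.8, -220.9] deck [-103.4, -235.8]
2 scene large [-108.9, -225.9] small [-117.1, -224.9] deck [-103.9, -232.1]
3 top large [-108.8, -227.6] small [-125.4, -221.1] deck [-103.4, -235.8]
3 scene large [-108.9, -226.1] small [-126.5, -214.8] deck [-103.9, -232.1]
7 top large [10.7, -112.1] small [-12.3, -99.6] deck [11.6, -116.0]
7 scene large [5.6, -112.3] small [-1.4, -101.1] deck [13.6, -116.9]
```

View pics/v7.png

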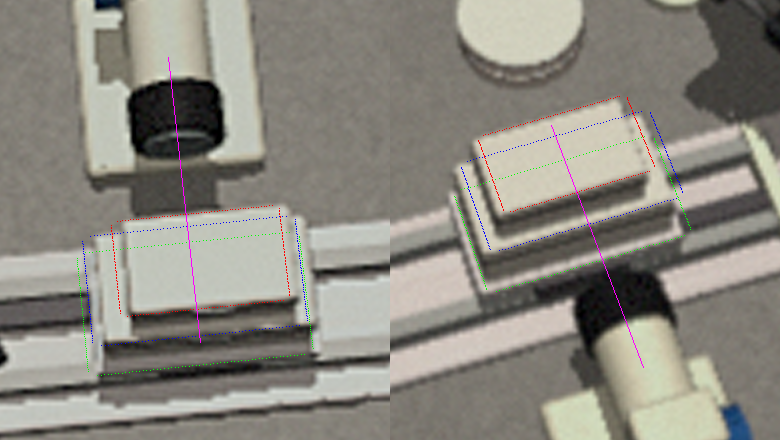

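play_rows(
  targets=[
    {"claw":1,"linear":[0,0,0.24],"rotation":[-0.045,0,0]},
    {"claw":1,"linear":[0,0.01,0.3],"rotation":[-0.06,0,0]},
    {"claw":1,"linear":[0,0.01,0.24],"rotation":[-0.05,0,0]},
    {"claw":1,"linear":[0,0,0],"rotation":[0,0,0]},
  ],
)

```text
time: 30.45
position: [0.6213, 0.1366, 0.0949]
tool_rot: [-0.561, 1.532, 0.582]
ft_force: [3.5, 2.5, -5.9]
grip_width: 0.246
```

```bash
python3 -c "
from h import *
st()
for n in('top','scene'): cv2.imwrite(f'pics/{n}8.png',get_image(n))
v=[]
for n in('top','scene'):
    big=cv2.resize(cv2.imread(f'pics/{n}8.png'),None,fx=4,fy=4,interpolation=2)
    dx=-.003 if n=='top' else .003
    y=-.0470
    for w,l,z,xx,c in((.074,.13,.06,.6093,(0,255,0)),(.064,.12,.102,.6103,(255,0,0)),(.054,.092,.136,.611,(0,0,255))):
        for q in w2px(n,rectpts((xx+dx-.002,y-(.003 if z>.13 else 0),.0175),w,l,z)): cv2.circle(big,tuple(np.int32((q+.5)*4)),0,c,-1)
    for z in (.1,):
        for sgn in(-1,0,1):
            a,b=w2px(n,[[.674+dx,-.0464+sgn*.028,z],[.72+dx,-.0456+sgn*.028,z]]); cv2.line(big,tuple(np.int32((a+.5)*4)),tuple(np.int32((b+.5)*4)),(255,0,255),1)
    u,w=(w2px(n,[.64,-.05,.1])[0]*4).astype(int); v.append(big[w-220:w+220,u-190:u+200])
cv2.imwrite('pics/v8.png',np.hstack(v))"; python3 m4.py 8 -.047
```

```text
t 30.45 pos [0.6213 0.1366 0.0949] F [ 3.5  2.5 -5.9] w 21.4 r 60.9 phi -53.5 jaw 41.7 j7 0.57
2 top large [-108.9, -227.6] small [-131.8, -220.9] deck [-103.4, -235.8]
2 scene large [-108.9, -225.9] small [-117.1, -224.9] deck [-103.9, -232.1]
3 top large [-108.8, -227.6] small [-125.4, -221.1] deck [-103.4, -235.8]
3 scene large [-108.9, -226.1] small [-126.5, -214.8] deck [-103.9, -232.1]
8 top large [16.9, -105.5] small [-6.1, -102.9] deck [18.2, -109.0]
8 scene large [12.1, -106.1] small [3.7, -94.5] deck [20.1, -110.3]
```

View pics/v8.png

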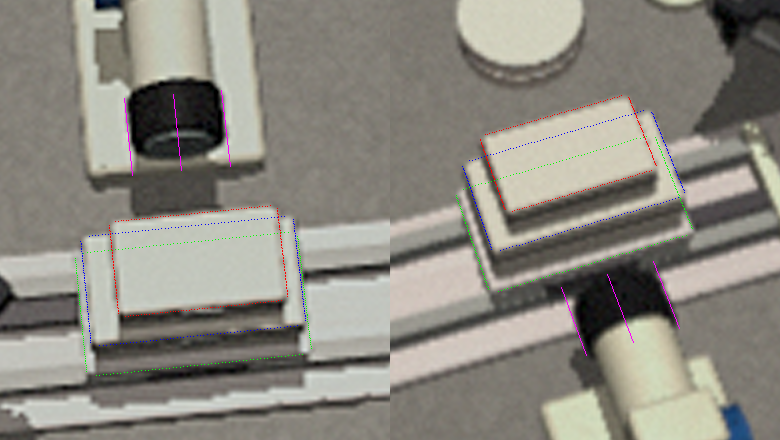

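play_rows(
  targets=[
    {"claw":1,"linear":[0,0,0.16],"rotation":[-0.03,0,0]},
    {"claw":1,"linear":[0,0,0],"rotation":[0,0,0]},
  ],
)

```text
time: 30.72
position: [0.6235, 0.1383, 0.0949]
tool_rot: [-0.591, 1.523, 0.613]
ft_force: [4.0, 1.9, -3.9]
grip_width: 0.246
```

```bash
python3 -c "
from h import *
st()
for n in('top','scene'): cv2.imwrite(f'pics/{n}9.png',get_image(n))
from scipy.spatial import ConvexHull
def cyl(y,x0=.672,x1=.70,yaw=.0175,rr=.028,z=.1):
    t=np.linspace(0,2*np.pi,60,endpoint=False);o=[]
    for x in(x0,x1):o.append(np.c_[np.full(60,x)-yaw*rr*np.cos(t),y+yaw*(x-.69)+rr*np.cos(t),z+rr*np.sin(t)])
    return np.vstack(o)
for n in('top','scene'):
    g=cv2.cvtColor(cv2.imread(f'pics/{n}0.png'),cv2.COLOR_BGR2GRAY).astype(np.float32)
    S=8;best=[]
    u,v=w2px(n,[.69,-.046,.1])[0].astype(int);c=cv2.resize(g[v-25:v+25,u-25:u+25],None,fx=S,fy=S,interpolation=2)
    for y in np.arange(-.056,-.034,.001):
      for x0 in np.arange(.66,.69,.002):
        for L in (.018,.022,.026,.03):
          q=(w2px(n,cyl(y,x0,x0+L))-[u-25,v-25]+.5)*S
          m=np.zeros(c.shape,np.uint8);cv2.fillConvexPoly(m,cv2.convexHull(np.int32(q)),1)
          ring=cv2.dilate(m,np.ones((17,17)))-m
          best.append((c[m>0].mean()-c[ring>0].mean(),round(y,4),round(x0,4),L))
    best.sort();print(n,[tuple(float(t) for t in b) for b in best[:4]])
"; python3 m4.py 9 -.046 | tail -2
```

```text
t 30.72 pos [0.6235 0.1383 0.0949] F [ 4.   1.9 -3.9] w 21.4 r 60.9 phi -50.8 jaw 43.9 j7 0.61
top [(-120.85608673095703, -0.046, 0.686, 0.03), (-119.76545715332031, -0.047, 0.686, 0.03), (-118.69722747802734, -0.046, 0.688, 0.03), (-118.34147644042969, -0.047, 0.688, 0.03)]
scene [(-82.17094421386719, -0.046, 0.686, 0.018), (-81.97189331054688, -0.045, 0.686, 0.018), (-81.85789489746094, -0.046, 0.688, 0.018), (-81.45686340332031, -0.045, 0.688, 0.018)]
9 top large [18.1, -104.5] small [-4.9, -101.9] deck [19.6, -108.2]
9 scene large [13.2, -104.7] small [-3.9, -93.3] deck [21.3, -109.1]
```

play_rows(
  targets=[
    {"claw":1,"linear":[0,0,-0.2],"rotation":[0.03,0,0]},
    {"claw":1,"linear":[0,0,0],"rotation":[0,0,0]},
  ],
)

```text
time: 30.98
position: [0.6212, 0.1366, 0.0949]
tool_rot: [-0.55, 1.53, 0.571]
ft_force: [-2.2, -3.2, -0.1]
grip_width: 0.242
```

```bash
python3 -c "
from h import *
st()
for n in('top','scene'): cv2.imwrite(f'pics/{n}10.png',get_image(n))"; python3 m4.py 10 -.047 | tail -2
```

```text
t 30.98 pos [0.6212 0.1366 0.0949] F [-2.2 -3.2 -0.1] w 21.0 r 60.9 phi -53.5 jaw 40.9 j7 0.56
10 top large [16.9, -105.7] small [-6.1, -102.9] deck [18.2, -109.2]
10 scene large [12.1, -106.1] small [3.7, -94.7] deck [20.1, -110.3]
```

play_rows(
  targets=[
    {"claw":0.5,"linear":[0,0,0],"rotation":[0,0,0]},
    {"claw":0.4,"linear":[0,0,0],"rotation":[0,0,0]},
    {"claw":0.4,"linear":[0,0,0],"rotation":[0,0,0]},
    {"claw":0.4,"linear":[-0.5,0,0],"rotation":[0,0,0]},
    {"claw":0.4,"linear":[-0.8,0,0],"rotation":[0,0,0]},
    {"claw":0.4,"linear":[-0.8,0,0],"rotation":[0,0,0]},
    {"claw":0.4,"linear":[-0.4,0,0],"rotation":[0,0,0]},
    {"claw":1,"linear":[0,0,0],"rotation":[0,0,0]},
  ],
)

```text
time: 31.75
position: [0.6216, 0.1367, 0.1635]
tool_rot: [-0.553, 1.534, 0.575]
ft_force: [0.8, -0.2, 0.4]
grip_width: 0.568
```

```bash
python3 -c "
from h import *
st()
for z in(.01,.02,.03,.04):
    a=px2w('top',[(273.8,287.6)],z)[0];b=px2w('scene',[(339.1,220.9)],z)[0];print(z,a.round(4),b.round(4),b[0]-a[0],(a+b)/2)
plan([(.43,.081,.1,15)],step=.0225)"
```

```text
t 31.75 pos [0.6216 0.1367 0.1635] F [ 0.8 -0.2  0.4] w 49.4 r 61.0 phi -53.1 jaw 41.1 j7 0.55
0.01 [0.4225 0.0841 0.01  ] [0.4218 0.0839 0.01  ] -0.0007032255994533498 [0.42213084 0.0840059  0.01      ]
0.02 [0.4213 0.0832 0.02  ] [0.4284 0.0815 0.02  ] 0.00715244095926032 [0.42482705 0.08234524 0.02      ]
0.03 [0.42   0.0824 0.03  ] [0.435 0.079 0.03 ] 0.0150081075179741 [0.42752327 0.08068458 0.03      ]
0.04 [0.4188 0.0815 0.04  ] [0.4417 0.0765 0.04  ] 0.022863774076687715 [0.43021949 0.07902391 0.04      ]
1 [0.32, 0.37, -0.8] [0.032, -0.002, -0.001]
2 [0.31, 0.33, -0.81] [0.032, -0.002, -0.001]
3 [0.31, 0.28, -0.83] [0.032, -0.002, -0.001]
4 [0.3, 0.24, -0.85] [0.032, -0.002, -0.001]
5 [0.3, 0.2, -0.86] [0.032, -0.002, -0.001]
6 [0.3, 0.16, -0.87] [0.032, -0.002, -0.001]
7 [0.29, 0.11, -0.88] [0.032, -0.002, -0.001]
8 [0.29, 0.07, -0.88] [0.032, -0.002, -0.001]
9 [0.29, 0.03, -0.89] [0.032, -0.002, -0.001]
```

play_rows(
  targets=[
    {"claw":1,"linear":[0,0.37,-0.7],"rotation":[0.025,0,0]},
    {"claw":1,"linear":[0,0.33,-0.81],"rotation":[0.032,0,0]},
    {"claw":1,"linear":[0,0.28,-0.83],"rotation":[0.032,0,0]},
    {"claw":1,"linear":[0.1,0.24,-0.85],"rotation":[0.032,0,0]},
    {"claw":1,"linear":[0.3,0.2,-0.86],"rotation":[0.032,0,0]},
    {"claw":1,"linear":[0.4,0.16,-0.87],"rotation":[0.032,0,0]},
    {"claw":1,"linear":[0.4,0.11,-0.88],"rotation":[0.032,0,0]},
    {"claw":1,"linear":[0.4,0.07,-0.7],"rotation":[0.032,0,0]},
    {"claw":1,"linear":[0.2,0,0],"rotation":[0,0,0]},
    {"claw":1,"linear":[0,0,0],"rotation":[0,0,0]},
  ],
)

```text
time: 32.58
position: [0.4496, 0.0878, 0.1217]
tool_rot: [-0.238, 1.594, 0.25]
ft_force: [0.9, 0.5, -0.5]
grip_width: 0.009
```

```bash
python3 -c "
from h import *
st()
plan([(.4255,.082,.06,14)],step=.0225)"
```

```text
t 32.58 pos [0.4496 0.0878 0.1217] F [ 0.9  0.5 -0.5] w 0.8 r 167.0 phi -144.2 jaw 17.7 j7 0.08
1 [0.83, 0.01, -0.3] [0.014, -0.008, -0.003]
2 [0.83, 0.01, -0.31] [0.014, -0.008, -0.003]
3 [0.83, 0.01, -0.32] [0.014, -0.008, -0.003]
```

play_rows(
  targets=[
    {"claw":1,"linear":[0.4,0.01,-0.5],"rotation":[0.01,-0.008,-0.003]},
    {"claw":1,"linear":[0.8,0.01,-0.45],"rotation":[0.01,-0.008,-0.003]},
    {"claw":1,"linear":[0.8,0,0],"rotation":[0,0,0]},
    {"claw":1,"linear":[0.5,0,0],"rotation":[0,0,0]},
    {"claw":1,"linear":[0,0,0],"rotation":[0,0,0]},
    {"claw":1,"linear":[0,0,0],"rotation":[0,0,0]},
  ],
)

```text
time: 33.08
position: [0.4323, 0.0829, 0.0608]
tool_rot: [-0.221, 1.561, 0.223]
ft_force: [-0.2, -0.2, 0.8]
grip_width: 0.002
```

```bash
python3 -c "
from h import *
st()
plan([(.4255,.082,.03,14)],step=.0225)"
```

```text
t 33.08 pos [0.4323 0.0829 0.0608] F [-0.2 -0.2  0.8] w 0.2 r 183.9 phi -146.1 jaw 16.2 j7 0.05
1 [0.62, 0.02, -0.14] [0.012, -0.0, -0.001]
2 [0.62, 0.02, -0.14] [0.012, -0.0, -0.001]
```

play_rows(
  targets=[
    {"claw":1,"linear":[0.3,0,-0.25],"rotation":[0.01,0,0]},
    {"claw":1,"linear":[0.5,0,0],"rotation":[0,0,0]},
    {"claw":1,"linear":[0.2,0,0],"rotation":[0,0,0]},
    {"claw":1,"linear":[0,0,0],"rotation":[0,0,0]},
  ],
)

```text
time: 33.42
position: [0.43, 0.082, 0.0375]
tool_rot: [-0.206, 1.556, 0.21]
ft_force: [0.7, 0.6, 1.0]
grip_width: 0.003
```

play_rows(
  targets=[
    {"claw":1,"linear":[0.16,0,0],"rotation":[0,0,0]},
    {"claw":1,"linear":[0.16,0,0],"rotation":[0,0,0]},
  ],
)

```text
time: 33.58
position: [0.4314, 0.0824, 0.0305]
tool_rot: [-0.206, 1.554, 0.21]
ft_force: [-0.3, 0.6, -0.3]
grip_width: 0.006
```

play_rows(
  targets=[
    {"claw":1,"linear":[0.16,0,-0.2],"rotation":[0,0,0]},
    {"claw":1,"linear":[0.14,0,0],"rotation":[0,0,0]},
  ],
)

```text
time: 33.75
position: [0.4269, 0.0812, 0.0229]
tool_rot: [-0.205, 1.553, 0.21]
ft_force: [0.1, 0.0, -1.3]
grip_width: 0.004
```

play_rows(
  targets=[
    {"claw":1,"linear":[0.14,0,-0.05],"rotation":[0,0,0]},
    {"claw":1,"linear":[0.12,0,0],"rotation":[0,0,0]},
  ],
)

```text
time: 33.92
position: [0.4267, 0.0812, 0.0166]
tool_rot: [-0.205, 1.55, 0.21]
ft_force: [-2.3, -0.4, 4.8]
grip_width: 0.007
```

play_rows(
  targets=[
    {"claw":1,"linear":[0.14,0,-0.04],"rotation":[0,0,0]},
    {"claw":1,"linear":[0.14,0,0],"rotation":[0,0,0]},
  ],
)

```text
time: 34.08
position: [0.4269, 0.0812, 0.0155]
tool_rot: [-0.203, 1.552, 0.212]
ft_force: [-18.2, -5.4, 52.9]
grip_width: 0.004
```

play_rows(
  targets=[
    {"claw":1,"linear":[0.14,0,-0.04],"rotation":[0,0,0]},
    {"claw":1,"linear":[0.14,0,0],"rotation":[0,0,0]},
  ],
)

```text
time: 34.25
position: [0.4268, 0.0812, 0.0158]
tool_rot: [-0.201, 1.556, 0.213]
ft_force: [-14.7, -3.6, 38.6]
grip_width: 0.009
```

The button bottomed out: a hard stop at z ≈ 0.0155 with force well over the spring's. Now I'll retract.

play_rows(
  targets=[
    {"claw":1,"linear":[-0.3,0,0],"rotation":[0,0,0]},
    {"claw":1,"linear":[-0.6,0,0],"rotation":[0,0,0]},
    {"claw":1,"linear":[-0.8,0,0],"rotation":[0,0,0]},
    {"claw":1,"linear":[-0.8,0,0],"rotation":[0,0,0]},
    {"claw":1,"linear":[-0.8,0,0],"rotation":[0,0,0]},
    {"claw":1,"linear":[-0.5,0,0],"rotation":[0,0,0]},
    {"claw":1,"linear":[0,0,0],"rotation":[0,0,0]},
    {"claw":1,"linear":[0,0,0],"rotation":[0,0,0]},
  ],
)

```text
time: 34.92
position: [0.4257, 0.08, 0.1153]
tool_rot: [-0.199, 1.557, 0.214]
ft_force: [0.8, -0.0, 0.1]
grip_width: 0.005
```

```bash
python3 -c "
from h import *
st()
for n in('top','scene'): cv2.imwrite(f'pics/{n}11.png',get_image(n))
a=cv2.imread('pics/top11.png')[90:310,150:470];b=cv2.imread('pics/scene11.png')[180:370,200:480]
cv2.imwrite('pics/v11.png',np.hstack([cv2.resize(a,(400,275)),cv2.resize(b,(400,275))]))"; python3 m4.py 11 -.047 | tail -2
```

```text
t 34.92 pos [0.4257 0.08   0.1153] F [ 0.8 -0.   0.1] w 0.4 r 191.0 phi -146.5 jaw 15.1 j7 0.0
11 top large [16.9, -105.5] small [-6.1, -102.9] deck [18.2, -109.2]
11 scene large [12.1, -106.1] small [3.7, -94.7] deck [20.1, -110.3]
```

View pics/v11.png

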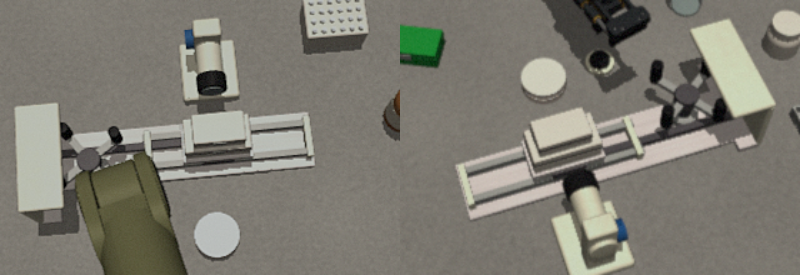

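The final pictures show the stack on the deck in front of the lens, the button up, the gripper clear and the bystanders in place. I'm handing the job in.

```bash
python3 -c "
from bench import *
print(close_job())"
```

```text
the job is handed in; nothing more can be done
None
```

I completed the job in the order asked and handed it in at about 35 s of the 69 s; the hand-in gave no verdict.

**What I did:** I placed the large case on the deck and the small case on top of it. I then cranked the handwheel by gripping one knob after another, in three strokes, and fine-tuned the position. Last, I pressed the shutter button until it stopped hard at z ≈ 15.5 mm and backed the gripper clear.

**Last checks:**
- **Deck position:** the pictures put the deck's centre at y ≈ -47.1 mm. The lens axis meets the deck at about -47.3 mm, with an uncertainty of about 2 mm. Nothing had shifted after the shutter press.
- **Large case:** its centre along the deck is within about 0.5 mm of the deck's, across it about 1 mm off, and it is square within about 1°.
- **Bystanders:** none was touched in any move. The final crops show the petri dishes, beaker and jar standing, but only part of the bottle is in view.

**Where checks were off or disagreed:**
- **Small case:** it sits about 3 mm towards -y of centre, though square. I left it there.
- **Cameras:** they differed by about 5 to 8 mm in x, so I used their average; the grasps bore that out. Rough edge readings of the lens differed by 4 to 5 mm in y, but a full barrel fit agreed within 1 mm.
- **Shutter press:** the fingertips reached about 53 N at the button's stop. That is under the 120 N wrist limit, but more than it needed.
- **Shutter return:** I saw the button clear of the gripper in the last picture, but did not measure its height.

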